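Tip out sawn mortar discs and lay them against the stop bar

ROBOT

A 6-joint arm with a two-finger parallel gripper is mounted at the origin on a cart in front of the work surface, level with it; the furniture and walls round the work are solid. World frame = base frame: x ahead of the robot, y to its left, z up, the work surface at z = 0. Lengths are in mm, angles in rad, forces in N, time in s.
With the tool pointing down it reaches from about 300 to 850 mm from the base axis. Payload 4.2 kg.
Tool frame: the origin (TCP) lies at the very end of the fingers, on their centre line; the grasp point (between the pads) lies 19 mm behind it; z points along the fingers, y is the line along which they close (so a half turn about z gives the same grasp; the last joint's range is limited). The gripper opens to 91 mm and grips with 3 to 60 N. Pads are 32 mm wide; open, the fingers measure 118 mm over their backs; the gripper's body (76 mm by 178 mm) begins 60 mm behind the grasp point.
Start: joints at [-1.17, 0.32, 1.565, -0, 1.257, -0.02], TCP at [234.887, -524.854, 213.976] pointing down, gripper open.
Joint ranges: [-3.11, 3.11], [-0.84, 2.01], [0.21, 2.61], [-1.34, 4.49], [0.05, 2.63], [-2.56, 2.56]. Speed limits (rad/s): [2.57, 2.57, 3.14, 3.14, 3.14, 3.14].

INTERFACE

Orientations are given as a unit quaternion [x, y, z, w].
In Python, from rig import robot gives the robot as it stands.
- The arm moves only by the tool move_arm, never from a script. Its argument "increments" is a list that holds one entry, the list of rows, each a list of 7 numbers: the shift along the tool's x, y, z in mm, then the turn, a rotation vector about the tool's x, y, z in rad, then the finger opening in mm, from 0 to 91.2. In form: [[[x, y, z, rx, ry, rz, jaw], ...]]. A call has 1 to 12 rows; each row shifts and turns the commanded pose from where the row before left it, along the tool's axes as they then stand; what a row does not reach is not made up. A row lasts 1/8 s, in which the tool goes at most 62.5 mm and 10.7 degrees, less where a joint would pass 70% of its speed; a pose out of reach is approached as far as the arm can. A call is refused whole if a number of a shift passes 62.5 or a number of a turn 0.188, either way. A call with a gripper value outside its range is refused whole. The fingers move at their own pace and stop on an object; "squeeze" is the grip in N (left out, the last holds). Time passes only in rows, so rows that do not move let the fingers close. It gives the time, the measured TCP pose, the force, the opening and the grip force at its end, in the units of the state.
- robot.get_state(): the state, without advancing time (a new reading comes with each control period).
- robot.snapshot(name): name is "side" or "top" or "wrist"; returns the picture (400x640x3 uint8, red, green, blue); there is no depth.
- robot.camera_model(name): a dict with "camera_matrix" (3x3 intrinsics, pixels), "camera_from_world" (4x4, takes a point from world to camera coordinates); the wrist camera has in their place "tool_from_camera" (4x4, takes a point from camera to tool coordinates, whose origin is the TCP and whose axes are the flange's). Camera axes: x right, y up, looking along -z (the intrinsics and any distortion apply to the point x, -y, -z); pixel columns grow to the right and rows downward; lengths in mm; the calibration is good to about 2 mm. A picture is of the moment at which its call begins: read the wrist's pose just before it. camera_model takes no time and is no camera call.
- robot.hand_in(): hands the job in; it is judged then, once.
Trained networks look in the newest picture that a camera, given by its name, has taken for a name from the list of things; names that differ only in an ending like _2 or _b are one class to them, and where a whole thing is asked for, a point or a joint stands for the part that bears it (a point fixed in the world has none). Each returns a list of dicts, best first, with "confidence" (0 to 1); they miss things now and then, are a little off and sometimes report something else, mostly with a low value. They report only what shows in the picture. A call takes as long as a camera call. They do not tell look-alikes from the thing itself.
- robot.spot_in(camera, label): "point" ([column, row] in pixels, amid what is visible of it).
- robot.silhouettes(camera, label): "mask" (400x640 bool, what is visible of it) and "point" ([column, row] in pixels, amid what is visible of it).
- robot.spot_point(camera, label): "point" ([column, row] in pixels: a listed point, or the origin of a listed thing).
The state is a dict: "time": time; "q": joint angles; "joint_velocities": joint speeds; "effort": joint torques, N m; "ee_pos": TCP position; "eef_rot": TCP orientation; "ft_force": force on the tool from outside, world axes, zero at the start; "wrist_torque": the same for the moment, N m; "width": opening from 0.0 (shut) to 1.0 (fully open); "grip_force": force on a finger pad.
Only numpy, scipy, OpenCV 4.12 (cv2) and the standard library are available. Lean on these libraries where they do the work, as an engineer would, in place of code of your own. Each camera call takes 0.05 s, during which the arm holds its last target. There are 200 camera calls.

TASK

The square white pot holds sawn mortar discs that are to be photographed: turn it upside down onto the blue bench sheet so that all the discs are under it, lift it straight up so that they stay behind in a heap, and stand the empty pot on the bench out of the way, still upside down. Then lay every disc flat on the aluminium plate, side by side, each with its sawn flat flush against the stop bar. Leave the cube, the tape roll and the spatula where they are.

Things in the scene. Friction and masses are not known exactly. Their poses are not given: they have to be found in the camera images.
- pot: loose square white plastic pot, open at the top, with four flat, slightly sloping sides on any of which it can also lie without rolling: 48 x 48 mm at the foot, 62 x 62 mm at the rim, 38 mm tall, wall and floor 3 mm, 60 g. Lying on a side its mouth looks 10 degrees upward. Origin at the centre of the underside of its floor, z towards its open mouth, x and y square to its sides. It stands upright on the white bench at the start, with the discs inside
- blue_sheet: thin blue bench sheet lying fixed on the bench, 196 mm (x) by 450 mm (y), its top about 1.5 mm above the bench. Origin at its middle, x away from the robot, y to the left
- plate: fixed aluminium plate, 90 mm (x) by 270 mm (y), its upper face 8 mm above the bench, with a straight steel stop bar along its far edge: bar 12 mm deep, standing 10 mm above the plate. Origin under the plate's middle at bench height, x towards the bar and square to it, y along the bar, z up
- bar_face (a point): middle of the stop bar's near face, 28 mm in +x from the plate's origin, where the flats have to lie
- disc_1: loose sawn mortar disc, 36 mm across, 8 mm thick, 18 g, with one straight flat sawn off its edge 15 mm from the centre (the flat is 20 mm long); absent in some starts. Origin at its centre, z along its axis (either face may lie up), x from the centre square to the flat. Piled with the others flat in the pot at the start
- flat_1 (a point): middle of the flat of disc_1, 15 mm in +x from its origin
- disc_2: loose sawn mortar disc, 36 mm across, 8 mm thick, 18 g, with one straight flat sawn off its edge 15 mm from the centre (the flat is 20 mm long); absent in some starts. Origin at its centre, z along its axis (either face may lie up), x from the centre square to the flat. Piled with the others flat in the pot at the start
- flat_2 (a point): middle of the flat of disc_2, 15 mm in +x from its origin
- disc_3: loose sawn mortar disc, 36 mm across, 8 mm thick, 18 g, with one straight flat sawn off its edge 15 mm from the centre (the flat is 20 mm long); absent in some starts. Origin at its centre, z along its axis (either face may lie up), x from the centre square to the flat. Piled with the others flat in the pot at the start
- flat_3 (a point): middle of the flat of disc_3, 15 mm in +x from its origin
- disc_4: loose sawn mortar disc, 36 mm across, 8 mm thick, 18 g, with one straight flat sawn off its edge 15 mm from the centre (the flat is 20 mm long); absent in some starts. Origin at its centre, z along its axis (either face may lie up), x from the centre square to the flat. Piled with the others flat in the pot at the start
- flat_4 (a point): middle of the flat of disc_4, 15 mm in +x from its origin
- cube_01: loose mortar cube of 28 mm on the blue sheet, a bystander; origin under its middle
- tape_roll: loose roll of tape, 66 mm across, 19 mm high, lying on the bench, a bystander; origin under its middle
- spatula: loose weighing spatula, 195 mm long, lying at the near edge of the blue sheet, a bystander; origin under its middle, length along y
There are look-alikes about, which are no part of the job. What is shaped like the disc_4 but green, pink or turquoise is not meant.

How it is judged:
By the outcome, as a careful person would: the job done as asked, in the order asked, and still so for the second after the job is handed in, with the robot touching nothing.
Of disc_1, disc_2, disc_3, disc_4 only 3 to 4 are there at a start; the rules pass over those that are not, and their reading is None.
At some moment in a run one of disc_1, disc_2, disc_3, disc_4 may be knocked a few centimetres aside while the robot is not near it.
It also fails if it takes over 210 s, if anything falls off the work surface, if the arm or the gripper's body presses on something with over 40 N, if the wrist force passes 120 N, or if a joint passes its speed limit or range.

## Working session

There is one attempt and no reset: what is moved stays moved. The work goes in short steps, Python scripts to look and compute and a tool call to move; the robot and the scene stay as the last step left them, time stands still between calls to the robot, and variables do not carry over. Pictures are saved under pics/ and viewed, at most 14 in all, crops included, and the job is handed in when it is done.

Besides the shell and the picture viewer there is one more tool, called after "Request:" as a command line: name --argument value ..., lists and objects as JSON in quotes. move_arm: Moves the arm, as the interface text tells. Its arguments: {"type":"object","properties":{"increments":{"type":"array"},"squeeze":{"type":"number"}},"required":["increments"]}

```bash
ls; mkdir -p pics; python3 - <<'E'
from rig import robot
import cv2,numpy as np
s=robot.get_state();print({k:np.round(v,3).tolist() for k,v in s.items()})
for n in("side","top"):
    im=robot.snapshot(n);cv2.imwrite(f"pics/{n}0.png",im[:,:,::-1])
    m=robot.camera_model(n);print(n,np.round(m["camera_matrix"],1).tolist(),np.round(m["camera_from_world"],4).tolist(),[k for k in m])
    for l in("pot","plate","bar_face","disc_1","cube_01","tape_roll","blue_sheet","spatula"):
        print(l,[(np.round(d["point"]).tolist(),round(d["confidence"],2)) for d in robot.spot_point(n,l)])
m=robot.camera_model("wrist");print({k:np.round(v,4).tolist() for k,v in m.items()})
E
```

```text
pics
{'time': 0.0, 'q': [-1.17, 0.32, 1.566, 0.0, 1.257, -0.02], 'joint_velocities': [0.002, 0.001, -0.0, -0.002, -0.001, 0.0], 'effort': [-0.001, -41.247, -23.197, 0.073, 0.046, -0.0], 'ee_pos': [234.698, -524.391, 213.119], 'eef_rot': [0.978, 0.209, -0.0, -0.001], 'ft_force': [0.36, -0.285, 0.547], 'wrist_torque': [-0.043, 0.011, 0.014], 'grip_force': 0.0, 'width': 1.0}
side [[426.3, 0.0, 317.3], [0.0, 426.3, 196.0], [0.0, 0.0, 1.0]] [[0.9614, -0.2753, 0.0032, -506.2942], [0.1396, 0.4973, 0.8563, -124.7178], [-0.2373, -0.8227, 0.5165, -787.739], [0.0, 0.0, 0.0, 1.0]] ['camera_matrix', 'camera_from_world']
pot [([337.0, 262.0], 0.91)]
plate [([346.0, 192.0], 0.91)]
bar_face [([353.0, 186.0], 0.81)]
disc_1 [([399.0, 297.0], 0.84), ([356.0, 291.0], 0.8), ([339.0, 317.0], 0.73), ([340.0, 243.0], 0.65), ([375.0, 236.0], 0.64), ([339.0, 249.0], 0.43)]
cube_01 [([268.0, 161.0], 0.69)]
tape_roll [([405.0, 265.0], 0.56)]
blue_sheet [([270.0, 184.0], 0.96)]
spatula [([240.0, 168.0], 0.68)]
top [[448.7, 0.0, 318.5], [0.0, 448.7, 190.7], [0.0, 0.0, 1.0]] [[-0.0125, -0.9999, -0.0013, 24.0922], [0.981, -0.0125, 0.1938, -530.7025], [-0.1938, 0.0011, 0.981, -1029.4791], [0.0, 0.0, 0.0, 1.0]] ['camera_matrix', 'camera_from_world']
pot [([383.0, 196.0], 0.6)]
plate [([289.0, 160.0], 0.76)]
bar_face [([287.0, 150.0], 0.63)]
disc_1 [([437.0, 215.0], 0.72), ([429.0, 166.0], 0.6), ([417.0, 192.0], 0.55), ([382.0, 190.0], 0.47), ([363.0, 157.0], 0.46)]
cube_01 [([198.0, 216.0], 0.59)]
tape_roll [([397.0, 153.0], 0.73)]
blue_sheet [([259.0, 225.0], 0.84)]
spatula [([214.0, 250.0], 0.71)]
{'camera_matrix': [[348.8342, 0.0, 325.1803], [0.0, 348.8342, 204.9597], [0.0, 0.0, 1.0]], 'tool_from_camera': [[-0.0002, 0.9699, 0.2437, 67.0672], [1.0, 0.0003, -0.0002, -0.7202], [-0.0003, 0.2437, -0.9699, -169.2597], [0.0, 0.0, 0.0, 1.0]]}
```

```bash
python3 - <<'E'
import cv2,numpy as np
a=cv2.imread("pics/side0.png");b=cv2.imread("pics/top0.png")
c=np.vstack([cv2.resize(a[130:350,190:470],None,fx=1.9,fy=1.36),cv2.resize(b[120:290,150:490],(532,300))])
c=np.vstack([cv2.resize(a[120:340,190:470],(800,300)),cv2.resize(b[125:285,150:490],(800,300))])
cv2.imwrite("pics/c0.png",c)
E
```

```text
(no output)
```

View pics/c0.png

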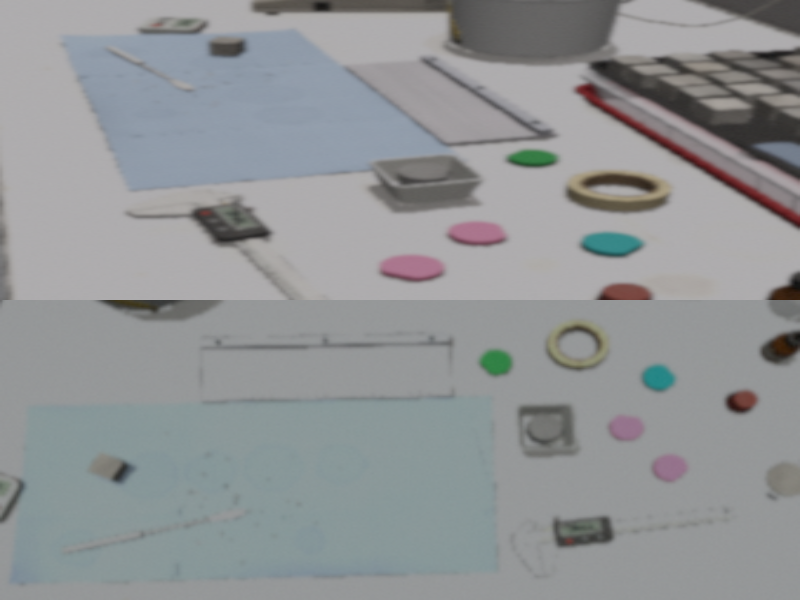

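View pics/top0.png

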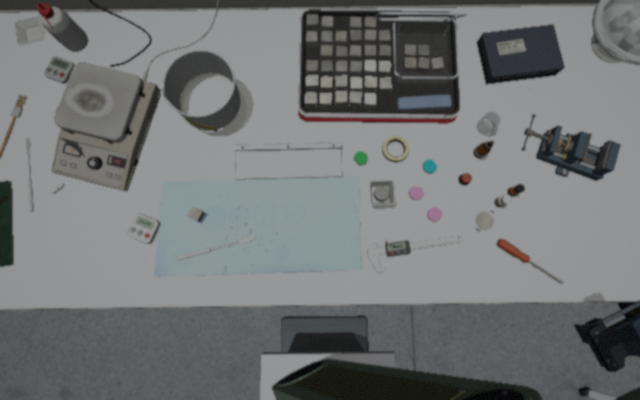

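```bash
cat > h.py <<'E'
from rig import robot
import cv2,numpy as np
from scipy.spatial.transform import Rotation as Ro
def view(n):
    """camera: K, world-from-camera (read the pose before the snapshot)"""
    m=robot.camera_model(n)
    if n=="wrist":
        s=robot.get_state();T=np.eye(4);T[:3,:3]=Ro.from_quat(s["eef_rot"]).as_matrix();T[:3,3]=s["ee_pos"]
        T=T@m["tool_from_camera"]
    else: T=np.linalg.inv(m["camera_from_world"])
    return np.array(m["camera_matrix"]),T
def ray(V,p):
    K,T=V;d=np.linalg.solve(K,[p[0],p[1],1.])*[1,-1,-1]
    d=T[:3,:3]@d;return T[:3,3],d/np.linalg.norm(d)
def atz(V,p,z):
    o,d=ray(V,p);return o+d*(z-o[2])/d[2]
def tri(*vp):
    A=np.zeros((3,3));b=np.zeros(3);L=[]
    for V,p in vp:
        o,d=ray(V,p);P=np.eye(3)-np.outer(d,d);A+=P;b+=P@o;L.append((o,P))
    x=np.linalg.solve(A,b);return x,max(np.linalg.norm(P@(x-o)) for o,P in L)
def proj(V,X):
    K,T=V;c=(np.linalg.inv(T)@np.c_[np.atleast_2d(X),np.ones(len(np.atleast_2d(X)))].T)[:3]*np.array([[1],[-1],[-1]])
    q=K@c;return (q[:2]/q[2]).T
def down(yaw=0,tilt=0):
    """tool pointing down, closing line at yaw from world y, then pitched by tilt (deg) about the closing
    line: tilt>0 points forward(+x side), <0 back"""
    return Ro.from_euler('z',yaw,degrees=True)*Ro.from_euler('y',-tilt,degrees=True)*Ro.from_matrix(np.diag([1.,-1,-1]))
def plan(wps,start=None,lin=50,ang=.16):
    """wps: (pos, Rotation, jaw, extra_still_rows); prints tool-frame rows"""
    s=robot.get_state();p,R=(np.array(s["ee_pos"]),Ro.from_quat(s["eef_rot"])) if start is None else start
    out=[]
    for tp,tR,j,*k in wps:
        tp=np.array(tp,float);rv=(R.inv()*tR).as_rotvec()
        n=max(1,int(np.ceil(np.linalg.norm(tp-p)/lin)),int(np.ceil(np.linalg.norm(rv)/ang)))
        for i in range(n):
            Ra=R*Ro.from_rotvec(rv*i/n)
            out.append([*np.round(Ra.inv().apply((tp-p)/n),1),*np.round(rv/n,4),j])
        out+= [[0,0,0,0,0,0,j]]*(k[0] if k else 0)
        p,R=tp,tR
    for i in range(0,len(out),12): print("[["+",".join("["+",".join(f"{v:g}" for v in r)+"]" for r in out[i:i+12])+"]]")
def st():
    s=robot.get_state();R=Ro.from_quat(s["eef_rot"]).as_matrix()
    print("t%.1f"%s["time"],"tcp",np.round(s["ee_pos"],1),"z",np.round(R[:,2],3),"y",np.round(R[:,1],3),"q",np.round(s["q"],2),"F",np.round(s["ft_force"],1),"w %.1f"%(s["width"]*91.2),"g",round(s["grip_force"],1))
E
python3 - <<'E'
from h import *
A,B=view("side"),view("top")
robot.snapshot("side");robot.snapshot("top")
for l in("pot","plate","bar_face","blue_sheet","cube_01","tape_roll","spatula"):
    a=robot.spot_point("side",l);b=robot.spot_point("top",l)
    if a and b: print(l,*[np.round(v,1) for v in tri((A,a[0]["point"]),(B,b[0]["point"]))],np.round(atz(B,b[0]["point"],0),1))
for l in("plate","blue_sheet","pot"):
  for n,V in(("top",B),("side",A)):
    m=robot.silhouettes(n,l)
    if not m: continue
    c,_=cv2.findContours(m[0]["mask"].astype(np.uint8),0,2);c=max(c,key=cv2.contourArea)
    z={"plate":8,"blue_sheet":1.5,"pot":38}[l]
    w=np.array([atz(V,p[0],z)[:2] for p in c],np.float32);print(l,n,cv2.minAreaRect(w),m[0]["confidence"])
    r=cv2.boxPoints(cv2.minAreaRect(w));print(np.round(r).tolist())
st()
E
```

```text
plate [6.235e+02 9.430e+01 3.000e-01] 0.7 [624.3  94.2   0. ]
bar_face [645.   95.4   7.6] 3.6 [650.9  95.2   0. ]
blue_sheet [4.565e+02 1.701e+02 4.000e-01] 0.5 [457.1 170.1   0. ]
cube_01 [479.  324.1  -7.2] 8.9 [486.9 321.7   0. ]
tape_roll [ 644.8 -174.3   -5.9] 0.3 [ 643.4 -173.4    0. ]
spatula [ 602.3  193.7 -209.9] 229.5 [399.7 277.8   0. ]
plate top ((534.43701171875, -141.75341796875), (64.394287109375, 61.32882308959961), 89.26998138427734) 0.17
[[503.0, -174.0], [565.0, -174.0], [566.0, -110.0], [504.0, -109.0]]
plate side ((617.7354736328125, 91.86842346191406), (93.64300537109375, 286.9460144042969), 0.7374455332756042) 0.61
[[569.0, 235.0], [573.0, -52.0], [666.0, -51.0], [663.0, 236.0]]
blue_sheet top ((456.03753662109375, 167.70289611816406), (238.41566467285156, 509.7320861816406), 0.8388603329658508) 0.72
[[333.0, 421.0], [341.0, -89.0], [579.0, -85.0], [572.0, 424.0]]
blue_sheet side ((454.3572082519531, 180.9449920654297), (242.52415466308594, 541.8966674804688), 0.6642599701881409) 0.87
[[330.0, 450.0], [336.0, -91.0], [579.0, -89.0], [572.0, 453.0]]
pot top ((528.651611328125, -137.3861846923828), (62.5108528137207, 59.66335678100586), 89.26993560791016) 0.73
[[498.0, -168.0], [558.0, -169.0], [559.0, -107.0], [499.0, -106.0]]
pot side ((524.0308837890625, -156.51161193847656), (94.77518463134766, 67.74954223632812), 89.27471923828125) 0.9
[[490.0, -203.0], [557.0, -204.0], [559.0, -110.0], [491.0, -109.0]]
t2.0 tcp [ 234.9 -524.9  214. ] z [ 0. -0. -1.] y [ 0.408 -0.913  0.   ] q [-1.17  0.32  1.56 -0.    1.26 -0.02] F [ 1.3  0.4 -0. ] w 91.0 g 0.0
```

```bash
python3 - <<'E'
from h import *
plan([((400,-330,220),down(-33),91,0),((550,-138,180),down(0),91,1)])
E
```

```text
[[[32.9,-15.8,-0.9,0,-0,0.1424,91],[30.3,-20.3,-0.9,0,-0,0.1424,91],[27.1,-24.4,-0.9,0,-0,0.1424,91],[23.4,-28,-0.9,0,-0,0.1424,91],[19.2,-31,-0.9,0,-0,0.1424,91],[14.6,-33.4,-0.9,0,-0,0.1424,91],[9.7,-35.2,-0.9,0,-0,0.1424,91],[4.2,-48.5,8,0,0,-0.1152,91],[9.8,-47.7,8,0,0,-0.1152,91],[15.2,-46.3,8,0,0,-0.1152,91],[20.4,-44.2,8,0,0,-0.1152,91],[25.4,-41.6,8,0,0,-0.1152,91]]]
[[[0,0,0,0,0,0,91]]]
```

```bash
python3 - <<'E'
from h import *
plan([((550,-138,180),down(0),91,1)])
E
```

```text
[[[40.5,-20.4,3.1,0,0,0.0383,91],[39.7,-21.9,3.1,0,0,0.0383,91],[38.8,-23.4,3.1,0,0,0.0383,91],[37.9,-24.9,3.1,0,0,0.0383,91],[36.9,-26.3,3.1,0,0,0.0383,91],[35.9,-27.7,3.1,0,0,0.0383,91],[34.8,-29.1,3.1,0,0,0.0383,91],[33.7,-30.4,3.1,0,0,0.0383,91],[32.5,-31.7,3.1,0,0,0.0383,91],[31.3,-32.9,3.1,0,0,0.0383,91],[30,-34,3.1,0,0,0.0383,91],[0,0,0,0,0,0,91]]]
```

Request:
move_arm --increments '[[[40.5, -20.4, 3.1, 0, 0, 0.0383, 91], [39.7, -21.9, 3.1, 0, 0, 0.0383, 91], [38.8, -23.4, 3.1, 0, 0, 0.0383, 91], [37.9, -24.9, 3.1, 0, 0, 0.0383, 91], [36.9, -26.3, 3.1, 0, 0, 0.0383, 91], [35.9, -27.7, 3.1, 0, 0, 0.0383, 91], [34.8, -29.1, 3.1, 0, 0, 0.0383, 91], [33.7, -30.4, 3.1, 0, 0, 0.0383, 91], [32.5, -31.7, 3.1, 0, 0, 0.0383, 91], [31.3, -32.9, 3.1, 0, 0, 0.0383, 91], [30, -34, 3.1, 0, 0, 0.0383, 91], [0, 0, 0, 0, 0, 0, 91]]]'

```text
time: 3.5
ee_pos: [551.6, -136.0, 179.4]
eef_rot: [1.0, 0.002, 0.0, -0.0]
ft_force: [-0.6, -0.3, 0.1]
width: 0.998
grip_force: 0.0
```

```bash
python3 - <<'E'
from h import *
st();V=view("wrist");im=robot.snapshot("wrist");cv2.imwrite("pics/w1.png",im[:,:,::-1])
for l in("pot","disc_1"):
    print(l,[(np.round(d["point"]).tolist(),round(d["confidence"],2),np.round(atz(V,d["point"],0),1).tolist()) for d in robot.spot_point("wrist",l)])
m=robot.silhouettes("wrist","pot")
for q in m[:2]:
    c,_=cv2.findContours(q["mask"].astype(np.uint8),0,2);c=max(c,key=cv2.contourArea)
    w=np.array([atz(V,p[0],38)[:2] for p in c],np.float32);print(q["confidence"],cv2.minAreaRect(w),np.round(cv2.boxPoints(cv2.minAreaRect(w)),1).tolist())
E
```

```text
t3.5 tcp [ 551.6 -136.   179.4] z [ 0.  0. -1.] y [ 0.003 -1.    -0.   ] q [-0.26  0.33  1.64  0.    1.17  1.31] F [-0.6 -0.3  0.1] w 91.0 g 0.0
pot [([327.0, 206.0], 0.68, [530.1, -137.6, 0.0])]
disc_1 [([327.0, 214.0], 0.92, [521.8, -138.0, 0.0]), ([461.0, 138.0], 0.92, [598.8, -269.2, 0.0]), ([280.0, 110.0], 0.71, [625.0, -92.5, 0.0]), ([416.0, 206.0], 0.58, [530.3, -229.1, 0.0]), ([330.0, 216.0], 0.45, [519.1, -140.6, -0.0]), ([327.0, 212.0], 0.41, [523.2, -138.0, 0.0])]
0.85 ((528.46484375, -137.5347900390625), (62.245025634765625, 61.20379638671875), 1.5712859630584717) [[496.5, -107.80000305175781], [498.20001220703125, -169.0], [560.4000244140625, -167.3000030517578], [558.7000122070312, -106.0999984741211]]
```

View pics/w1.png

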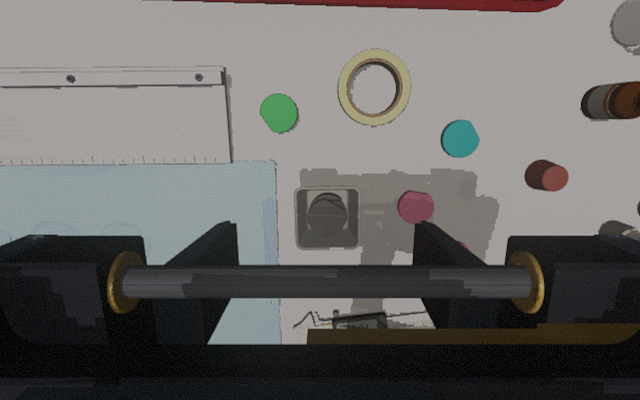

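```bash
python3 - <<'E'
from h import *
def T(g,R,d=19): return np.array(g)+R.apply([0,0,d])
R=down(1,-40)
g=np.array([528.5,-137.5,30])
plan([(T(g,R,19-80),R,91,0)]);print()
plan([(T(g,R),R,91,1)],start=(T(g,R,-61),R))
V=view("wrist");print(atz(V,(277,160),1.5),atz(V,(231,163),8),atz(V,(225,86),8))
E
```

```text
[[[3.6,-0.4,20.6,-0.0012,-0.1396,-0.0036,91],[6.5,-0.4,19.9,-0.0012,-0.1396,-0.0036,91],[9.2,-0.4,18.8,-0.0012,-0.1396,-0.0036,91],[11.7,-0.4,17.4,-0.0012,-0.1396,-0.0036,91],[14,-0.4,15.6,-0.0012,-0.1396,-0.0036,91]]]

[[[-0,0,40,0,0,0,91],[-0,0,40,0,0,0,91],[0,0,0,0,0,0,91]]]
[575.26171153 -90.9892381    1.5       ] [573.16808763 -46.76261507   8.        ] [644.73907917 -46.00890725   8.        ]
```

Request:
move_arm --increments '[[[3.6, -0.4, 20.6, -0.0012, -0.1396, -0.0036, 91], [6.5, -0.4, 19.9, -0.0012, -0.1396, -0.0036, 91], [9.2, -0.4, 18.8, -0.0012, -0.1396, -0.0036, 91], [11.7, -0.4, 17.4, -0.0012, -0.1396, -0.0036, 91], [14, -0.4, 15.6, -0.0012, -0.1396, -0.0036, 91], [0, 0, 0, 0, 0, 0, 91], [0, 0, 0, 0, 0, 0, 91]]]'

```text
time: 4.58
ee_pos: [568.0, -137.0, 78.1]
eef_rot: [0.94, 0.008, -0.341, 0.003]
ft_force: [-1.0, -0.5, 1.3]
width: 0.997
grip_force: 0.0
```

```bash
python3 - <<'E'
from h import *
st()
def T(g,R,d=19): return np.array(g)+R.apply([0,0,d])
R=down(1,-40)
g=np.array([528.5,-137.5,30])
plan([(T(g,R),R,91,1)]);print(T(g,R))
g2=g+[0,0,70]
plan([(T(g2,R),R,40)],start=(T(g,R),R));print()
P=down(1,0);Q=down(1,40)
plan([(T((510,-50,100),P),P,40),(T((493,40,100),Q),Q,40,1)],start=(T(g2,R),R));
E
```

```text
t4.6 tcp [ 568.  -137.    78.1] z [-0.641 -0.011 -0.768] y [ 0.017 -1.    -0.   ] q [-0.18  0.82  1.21 -0.13  1.79  1.39] F [-1.  -0.5  1.3] w 90.9 g 0.0
[[[0.2,-0.1,40.6,-0.0002,-0.0012,-0.0002,91],[0.3,-0.1,40.6,-0.0002,-0.0012,-0.0002,91],[0,0,0,0,0,0,91]]]
[ 516.28889551 -137.71314562   15.44515558]
[[[-22.5,0,-26.8,0,0,0,40],[-22.5,0,-26.8,0,0,0,40]]]

[[[-0.2,-17.6,1.3,0,0.1396,0,40],[-0.3,-17.6,1.3,0,0.1396,0,40],[-0.5,-17.6,1.2,0,0.1396,0,40],[-0.7,-17.6,1.1,0,0.1396,0,40],[-0.8,-17.6,1,0,0.1396,0,40],[-0.6,-18.1,-0.9,0,0.1396,0,40],[-0.5,-18.1,-1,0,0.1396,0,40],[-0.4,-18.1,-1,0,0.1396,0,40],[-0.2,-18.1,-1.1,0,0.1396,0,40],[-0.1,-18.1,-1.1,0,0.1396,0,40],[0,0,0,0,0,0,40]]]
```

Request:
move_arm --increments '[[[0.2, 0, 40.6, 0, -0.0012, 0, 91], [0.3, 0, 40.6, 0, -0.0012, 0, 91], [0, 0, 0, 0, 0, 0, 91], [0, 0, 0, 0, 0, 0, 40], [0, 0, 0, 0, 0, 0, 40], [0, 0, 0, 0, 0, 0, 40], [0, 0, 0, 0, 0, 0, 40], [0, 0, 0, 0, 0, 0, 40]]]' --squeeze 25

```text
time: 5.58
ee_pos: [517.3, -137.3, 14.9]
eef_rot: [0.94, 0.009, -0.342, 0.003]
ft_force: [2.7, 0.4, 5.1]
width: 0.67
grip_force: 25.0
```

Request:
move_arm --increments '[[[-12, 0, -14, 0, 0, 0, 40], [-12, 0, -14, 0, 0, 0, 40], [-22, 0, -26, 0, 0, 0, 40], [0, 0, 0, 0, 0, 0, 40]]]'

```text
time: 6.08
ee_pos: [517.5, -137.4, 87.9]
eef_rot: [0.94, 0.008, -0.34, 0.003]
ft_force: [-0.4, 0.1, -1.7]
width: 0.67
grip_force: 25.0
```

```bash
python3 - <<'E'
from h import *
st()
im=robot.snapshot("side");V=view("side");u=proj(V,robot.get_state()["ee_pos"])[0].astype(int);print(u)
c=im[max(0,u[1]-70):u[1]+70,u[0]-100:u[0]+100];cv2.imwrite("pics/s1.png",cv2.resize(c,None,fx=3,fy=3)[:,:,::-1])
E
```

```text
t6.1 tcp [ 517.5 -137.4   87.9] z [-0.64  -0.012 -0.768] y [ 0.018 -1.     0.001] q [-0.2   0.74  1.37 -0.14  1.72  1.39] F [-0.4  0.1 -1.7] w 61.1 g 25.0
[333 222]
```

View pics/s1.png

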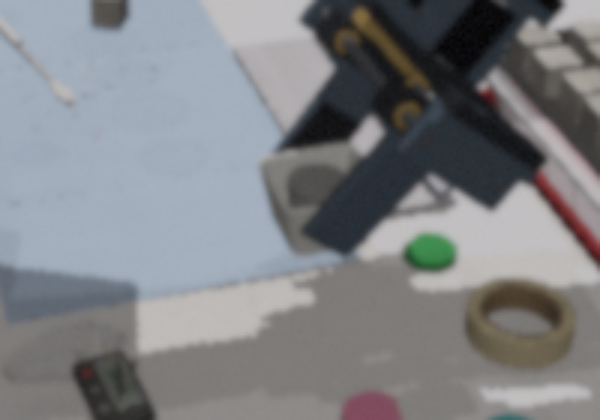

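Request:
move_arm --increments '[[[-0.2, -17.6, 1.3, 0, 0.1396, 0, 40], [-0.3, -17.6, 1.3, 0, 0.1396, 0, 40], [-0.5, -17.6, 1.2, 0, 0.1396, 0, 40], [-0.7, -17.6, 1.1, 0, 0.1396, 0, 40], [-0.8, -17.6, 1, 0, 0.1396, 0, 40], [-0.6, -18.1, -0.9, 0, 0.1396, 0, 40], [-0.5, -18.1, -1, 0, 0.1396, 0, 40], [-0.4, -18.1, -1, 0, 0.1396, 0, 40], [-0.2, -18.1, -1.1, 0, 0.1396, 0, 40], [-0.1, -18.1, -1.1, 0, 0.1396, 0, 40], [0, 0, 0, 0, 0, 0, 40], [0, 0, 0, 0, 0, 0, 40]]]'

```text
time: 7.62
ee_pos: [506.3, 26.6, 93.9]
eef_rot: [0.958, 0.008, 0.286, 0.0]
ft_force: [0.3, 0.6, -1.7]
width: 0.669
grip_force: 25.0
```

```bash
python3 - <<'E'
from h import *
st()
def T(g,R,d=19): return np.array(g)+R.apply([0,0,d])
Q=down(1,40)
plan([(T((493,40,45),Q),Q,40),(T((493,40,32),Q),Q,40,1)],lin=30)
im=robot.snapshot("side");V=view("side");u=proj(V,robot.get_state()["ee_pos"])[0].astype(int);print(u)
c=im[max(0,u[1]-70):u[1]+70,u[0]-100:u[0]+100];cv2.imwrite("pics/s2.png",cv2.resize(c,None,fx=3,fy=3)[:,:,::-1])
E
```

```text
t7.6 tcp [506.3  26.6  93.9] z [ 0.547  0.004 -0.837] y [ 0.015 -1.     0.005] q [ 0.04  0.16  2.34 -0.31  0.06  1.9 ] F [ 0.3  0.6 -1.7] w 61.0 g 25.0
[[[-11.8,-4.7,17.5,0.0018,0.0397,0.0003,40],[-12.5,-4.6,17.1,0.0018,0.0397,0.0003,40],[-13.2,-4.6,16.6,0.0018,0.0397,0.0003,40],[-8.4,0,10,0,0,0,40],[0,0,0,0,0,0,40]]]
[304 176]
```

View pics/s2.png

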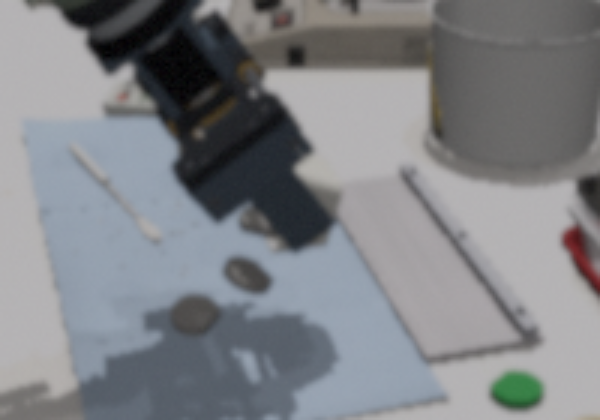

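```bash
python3 - <<'E'
from h import *
A,B=view("side"),view("top")
a=robot.snapshot("side");b=robot.snapshot("top")
for n,V in(("side",A),("top",B)):
  for d in robot.spot_in(n,"disc_1"): print(n,np.round(d["point"]),round(d["confidence"],2),np.round(atz(V,d["point"],5)))
c=np.vstack([cv2.resize(a[140:230,230:350],(800,300*1)),cv2.resize(b[160:280,150:470],(800,300))])
cv2.imwrite("pics/c3.png",np.hstack([cv2.resize(a[150:240,250:340],(400,400)),cv2.resize(b[150:240,250:340],(400,400))])[:,:,::-1])
E
```

```text
side [336. 314.] 0.91 [ 480. -270.    5.]
side [401. 300.] 0.84 [ 594. -269.    5.]
side [356. 294.] 0.72 [ 527. -237.    5.]
side [269. 210.] 0.71 [434.  60.   5.]
side [287. 215.] 0.67 [468.  29.   5.]
side [377. 237.] 0.67 [623. -97.   5.]
side [290. 179.] 0.49 [508. 185.   5.]
top [410. 192.] 0.74 [ 534. -214.    5.]
top [364. 158.] 0.6 [ 624. -100.    5.]
top [307. 202.] 0.58 [510.  46.   5.]
top [428. 167.] 0.54 [ 598. -263.    5.]
top [434. 212.] 0.44 [ 482. -271.    5.]
```

View pics/c3.png

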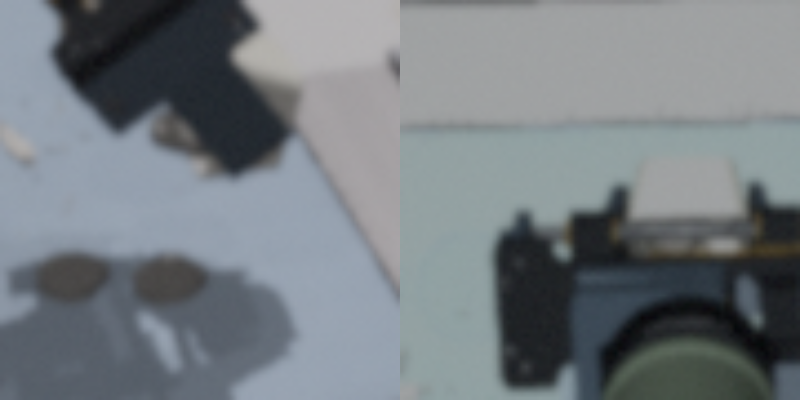

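```bash
python3 - <<'E'
from h import *
s=robot.get_state();R=Ro.from_quat(s["eef_rot"]);st()
plan([((520,112,95),R,40),((521,112,24),R,40,1)],lin=25)
E
```

```text
t7.9 tcp [506.4  26.4  94. ] z [ 0.548  0.004 -0.837] y [ 0.015 -1.     0.005] q [ 0.04  0.16  2.34 -0.31  0.06  1.9 ] F [ 0.7  0.3 -0.8] w 60.6 g 25.0
[[[3.3,-21.3,1.7,0,0,0,40],[3.3,-21.3,1.7,0,0,0,40],[3.3,-21.3,1.7,0,0,0,40],[3.3,-21.3,1.7,0,0,0,40],[-12.7,-0.1,20,0,0,0,40],[-12.7,-0.1,20,0,0,0,40],[-12.7,-0.1,20,0,0,0,40],[0,0,0,0,0,0,40]]]
```

Request:
move_arm --increments '[[[3.3, -21.3, 1.7, 0, 0, 0, 40], [3.3, -21.3, 1.7, 0, 0, 0, 40], [3.3, -21.3, 1.7, 0, 0, 0, 40], [3.3, -21.3, 1.7, 0, 0, 0, 40], [-12.7, 0, 20, 0, 0, 0, 40], [-12.7, 0, 20, 0, 0, 0, 40], [-12.7, 0, 20, 0, 0, 0, 40], [0, 0, 0, 0, 0, 0, 40]]]'

```text
time: 8.88
ee_pos: [525.9, 90.5, 53.2]
eef_rot: [0.966, 0.014, 0.257, -0.014]
ft_force: [0.4, -0.1, -0.5]
width: 0.669
grip_force: 25.0
```

```bash
python3 - <<'E'
from h import *
s=robot.get_state();R=Ro.from_quat(s["eef_rot"]);st()
V=view("wrist");im=robot.snapshot("wrist");a=robot.snapshot("side")
u=proj(view("side"),s["ee_pos"])[0].astype(int)
c=a[u[1]-45:u[1]+45,u[0]-70:u[0]+50]
cv2.imwrite("pics/c4.png",np.hstack([cv2.resize(im,(480,300)),cv2.resize(c,(320,300))])[:,:,::-1])
E
```

```text
t8.9 tcp [525.9  90.5  53.2] z [ 0.497  0.034 -0.867] y [ 0.034 -0.999 -0.02 ] q [ 0.19  0.28  2.29 -0.85  0.08  2.56] F [ 0.4 -0.1 -0.5] w 61.0 g 25.0
```

View pics/c4.png

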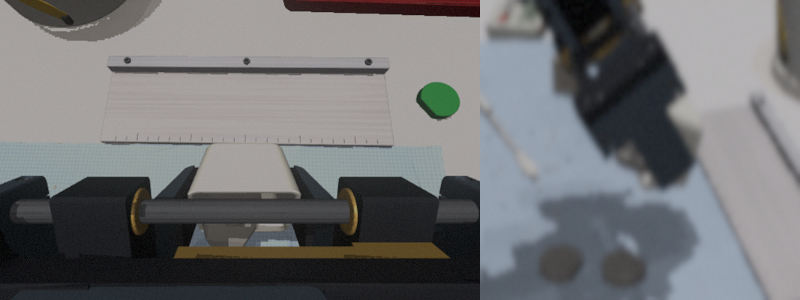

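```bash
python3 - <<'E'
from h import *
def T(g,R,d=19): return np.array(g)+R.apply([0,0,d])
R=down(1,10);Q=down(1,-40)
plan([(T((510,100,100),R),R,40,0),(T((510,130,90),Q),Q,40,1)],ang=.11)
E
```

```text
[[[0.6,-2.4,-7.3,-0.0062,-0.0871,0.0024,40],[-0.1,-2.4,-7.4,-0.0062,-0.0871,0.0024,40],[-0.7,-2.3,-7.4,-0.0062,-0.0871,0.0024,40],[-1.4,-2.3,-7.3,-0.0062,-0.0871,0.0024,40],[-2,-3.7,0.4,0,-0.1091,-0,40],[-1.9,-3.7,0.6,0,-0.1091,-0,40],[-1.8,-3.7,0.8,0,-0.1091,-0,40],[-1.7,-3.7,1,0,-0.1091,-0,40],[-1.6,-3.7,1.2,0,-0.1091,-0,40],[-1.5,-3.7,1.4,0,-0.1091,-0,40],[-1.3,-3.7,1.5,0,-0.1091,-0,40],[-1.2,-3.7,1.6,0,-0.1091,-0,40]]]
[[[0,0,0,0,0,0,40]]]
```

Request:
move_arm --increments '[[[0.6, -2.4, -7.3, -0.0062, -0.0871, 0.0024, 40], [-0.1, -2.4, -7.4, -0.0062, -0.0871, 0.0024, 40], [-0.7, -2.3, -7.4, -0.0062, -0.0871, 0.0024, 40], [-1.4, -2.3, -7.3, -0.0062, -0.0871, 0.0024, 40], [-2, -3.7, 0.4, 0, -0.1091, 0, 40], [-1.9, -3.7, 0.6, 0, -0.1091, 0, 40], [-1.8, -3.7, 0.8, 0, -0.1091, 0, 40], [-1.7, -3.7, 1, 0, -0.1091, 0, 40], [-1.6, -3.7, 1.2, 0, -0.1091, 0, 40], [-1.5, -3.7, 1.4, 0, -0.1091, 0, 40], [-1.3, -3.7, 1.5, 0, -0.1091, 0, 40], [-1.2, -3.7, 1.6, 0, -0.1091, 0, 40]]]'

```text
time: 10.48
ee_pos: [504.4, 120.2, 70.1]
eef_rot: [0.951, 0.0, -0.308, 0.01]
ft_force: [0.3, 0.4, -1.1]
width: 0.668
grip_force: 25.0
```

```bash
python3 - <<'E'
from h import *
st()
def T(g,R,d=19): return np.array(g)+R.apply([0,0,d])
Q=down(1,-40)
plan([(T((510,140,60),Q),Q,40,0),(T((510,140,31.5),Q),Q,40,1)],lin=30)
A,B=view("side"),view("top")
a=robot.snapshot("side");b=robot.snapshot("top")
for n,V in(("side",A),("top",B)):
  for d in robot.spot_in(n,"disc_1"): print(n,np.round(d["point"]),round(d["confidence"],2),np.round(atz(V,d["point"],5)))
cv2.imwrite("pics/c5.png",np.hstack([cv2.resize(a[110:230,230:350],(400,400)),cv2.resize(b[140:260,230:350],(400,400))])[:,:,::-1])
E
```

```text
t10.5 tcp [504.4 120.2  70.1] z [-0.586 -0.019 -0.81 ] y [ 0.006 -1.     0.019] q [0.16 0.7  1.46 0.08 1.6  1.71] F [ 0.3  0.4 -1.1] w 61.0 g 25.0
[[[4.5,-10.1,11.7,0.0039,-0.0357,-0.0102,40],[5,-10,11.6,0.0039,-0.0357,-0.0102,40],[18.3,0,21.8,0,0,0,40],[0,0,0,0,0,0,40]]]
side [400. 298.] 0.78 [ 594. -264.    5.]
side [336. 314.] 0.72 [ 480. -270.    5.]
side [356. 292.] 0.62 [ 528. -231.    5.]
side [291. 213.] 0.58 [476.  34.   5.]
side [372. 235.] 0.47 [615. -89.   5.]
side [266. 212.] 0.45 [427.  54.   5.]
side [293. 159.] 0.38 [541. 290.   5.]
top [416. 195.] 0.73 [ 527. -226.    5.]
top [437. 217.] 0.55 [ 470. -276.    5.]
top [364. 159.] 0.53 [622. -99.   5.]
top [430. 169.] 0.48 [ 592. -266.    5.]
```

View pics/c5.png

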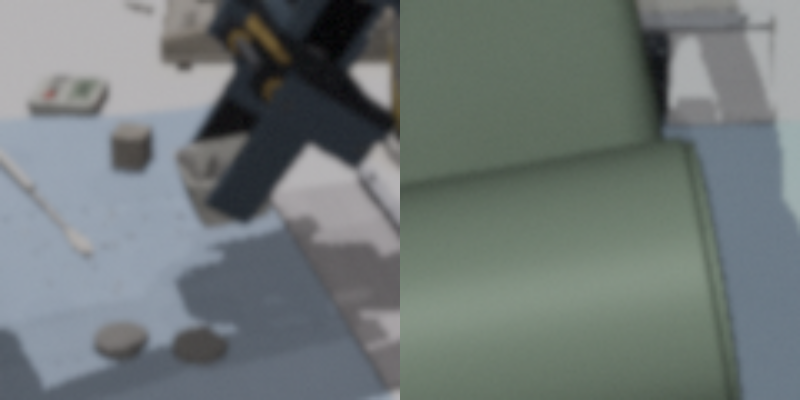

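Request:
move_arm --increments '[[[4.5, -10.1, 11.7, 0.0039, -0.0357, -0.0102, 40], [5, -10, 11.6, 0.0039, -0.0357, -0.0102, 40], [9, 0, 11, 0, 0, 0, 40], [9, 0, 10.5, 0, 0, 0, 40], [0, 0, 0, 0, 0, 0, 40], [0, 0, 0, 0, 0, 0, 40]]]'

```text
time: 11.42
ee_pos: [497.0, 139.4, 16.8]
eef_rot: [0.94, 0.008, -0.342, 0.003]
ft_force: [0.5, 0.7, -1.0]
width: 0.668
grip_force: 25.0
```

```bash
python3 - <<'E'
from h import *
st();print(atz(view("side"),(255.5,184),3))
E
```

```text
t11.4 tcp [497.  139.4  16.8] z [-0.642 -0.011 -0.766] y [ 0.017 -1.     0.   ] q [0.18 0.79 1.47 0.11 1.58 1.7 ] F [ 0.5  0.7 -1. ] w 60.9 g 25.0
[423.02080311 185.72402726   3.        ]
```

Request:
move_arm --increments '[[[0.6, 0, 0.8, 0, 0, 0, 40], [0, 0, 0, 0, 0, 0, 91], [0, 0, 0, 0, 0, 0, 91], [0, 0, 0, 0, 0, 0, 91], [0, 0, -45, 0, 0, 0, 91], [0, 0, -50, 0, 0.12, 0, 91], [-10, 0, -40, 0, 0.14, 0, 91], [-20, 0, -30, 0, 0.14, 0, 91], [0, 0, 0, 0, 0.14, 0, 91], [0, 0, 0, 0, 0.14, 0, 91], [0, 0, 0, 0, 0, 0, 91]]]'

```text
time: 12.8
ee_pos: [563.6, 140.8, 164.6]
eef_rot: [1.0, 0.009, -0.009, 0.0]
ft_force: [0.5, -0.2, 0.3]
width: 1.003
grip_force: 0.0
```

```bash
python3 - <<'E'
from h import *
st()
V=view("wrist");im=robot.snapshot("wrist")
for d in robot.spot_in("wrist","disc_1"): print(np.round(d["point"]),round(d["confidence"],2),np.round(atz(V,d["point"],5)))
m=robot.silhouettes("wrist","pot")
for q in m[:2]:
    c,_=cv2.findContours(q["mask"].astype(np.uint8),0,2);c=max(c,key=cv2.contourArea)
    w=np.array([atz(V,p[0],39.5)[:2] for p in c],np.float32);print(q["confidence"],q["point"],cv2.minAreaRect(w))
p=m[0]["point"] if m else (320,200)
x,y=map(int,p)
x0=min(max(x-100,0),440);y0=min(max(y-70,0),260)
cv2.imwrite("pics/c6.png",cv2.resize(im[y0:y0+140,x0:x0+200],(600,420))[:,:,::-1])
E
```

```text
t12.8 tcp [563.6 140.8 164.6] z [-0.019 -0.001 -1.   ] y [ 0.018 -1.     0.   ] q [0.22 0.37 1.61 0.   1.17 1.77] F [ 0.5 -0.2  0.3] w 91.4 g 0.0
[579. 125.] 0.78 [625. -91.   5.]
[321. 241.] 0.74 [508. 144.   5.]
[406. 314.] 0.72 [426.  53.   5.]
[324. 258.] 0.59 [489. 141.   5.]
0.59 [339.9, 237.7] ((520.8645629882812, 139.53427124023438), (42.9404182434082, 61.578975677490234), 1.0244266986846924)
```

View pics/c6.png

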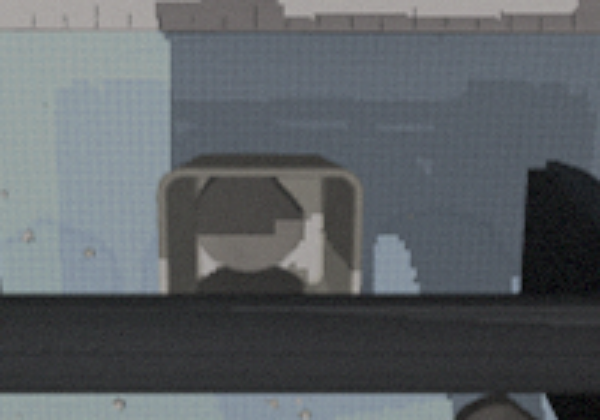

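```bash
python3 - <<'E'
from h import *
def T(g,R,d=19): return np.array(g)+R.apply([0,0,d])
R=down(1,-55);Q=down(1,25);g=np.array((511,139.5,31.5))
plan([(T(g,R,-61),R,91,1)]);print()
plan([(T(g,R),R,91,1)],start=(T(g,R,-61),R));print()
g2=g+[10,-5,25];g3=g+[14,-10,10]
plan([(T(g2,R),R,40),(T(g3,Q),Q,40,1)],start=(T(g,R),R),ang=.13,lin=20)
E
```

```text
[[[-0.7,0.1,16.2,0,-0.1569,-0,91],[1.8,0.1,16.1,0,-0.1569,-0,91],[4.3,0.1,15.6,0,-0.1569,-0,91],[6.7,0.1,14.8,0,-0.1569,-0,91],[8.9,0.1,13.5,0,-0.1569,-0,91],[10.9,0.1,12,0,-0.1569,-0,91],[0,0,0,0,0,0,91]]]

[[[0,0,40,0,0,0,91],[0,0,40,0,0,0,91],[0,0,0,0,0,0,91]]]

[[[-7.4,2.6,-11.2,0,0,0,40],[-7.4,2.6,-11.2,0,0,0,40],[3,0.5,-0.9,0,0.1269,-0,40],[3.1,0.5,-0.5,0,0.1269,-0,40],[3.2,0.5,-0.1,0,0.1269,-0,40],[3.2,0.5,0.3,0,0.1269,-0,40],[3.1,0.5,0.7,0,0.1269,-0,40],[3,0.5,1,0,0.1269,-0,40],[2.8,0.5,1.4,0,0.1269,-0,40],[2.6,0.5,1.8,0,0.1269,-0,40],[2.4,0.5,2.1,0,0.1269,-0,40],[2.1,0.5,2.4,0,0.1269,-0,40]]]
[[[1.8,0.5,2.6,0,0.1269,-0,40],[0,0,0,0,0,0,40]]]
```

Request:
move_arm --increments '[[[-0.7, 0.1, 16.2, 0, -0.1569, 0, 91], [1.8, 0.1, 16.1, 0, -0.1569, 0, 91], [4.3, 0.1, 15.6, 0, -0.1569, 0, 91], [6.7, 0.1, 14.8, 0, -0.1569, 0, 91], [8.9, 0.1, 13.5, 0, -0.1569, 0, 91], [10.9, 0.1, 12, 0, -0.1569, 0, 91], [0, 0, 0, 0, 0, 0, 91], [0, 0, 0, 0, 0, 0, 91]]]'

```text
time: 13.95
ee_pos: [560.7, 140.1, 66.8]
eef_rot: [0.888, 0.008, -0.461, 0.004]
ft_force: [0.6, 0.2, 0.3]
width: 1.0
grip_force: 0.0
```

```bash
python3 - <<'E'
from h import *
st()
def T(g,R,d=19): return np.array(g)+R.apply([0,0,d])
R=down(1,-55);g=np.array((511,139.5,31.5))
plan([(T(g,R),R,91,1)])
E
```

```text
t13.9 tcp [560.7 140.1  66.8] z [-0.817 -0.014 -0.576] y [ 0.017 -1.    -0.   ] q [0.16 0.97 1.08 0.13 2.04 1.71] F [0.6 0.2 0.3] w 91.2 g 0.0
[[[0.1,-0.1,40,-0.0001,-0.0014,-0,91],[0.2,-0.1,40,-0.0001,-0.0014,-0,91],[0,0,0,0,0,0,91]]]
```

Request:
move_arm --increments '[[[0.1, 0, 40, 0, -0.0014, 0, 91], [0.2, 0, 40, 0, -0.0014, 0, 91], [0, 0, 0, 0, 0, 0, 91], [0, 0, 0, 0, 0, 0, 40], [0, 0, 0, 0, 0, 0, 40], [0, 0, 0, 0, 0, 0, 40], [0, 0, 0, 0, 0, 0, 40], [0, 0, 0, 0, 0, 0, 40]]]' --squeeze 30

```text
time: 14.95
ee_pos: [495.3, 139.0, 20.8]
eef_rot: [0.887, 0.008, -0.462, 0.004]
ft_force: [4.2, 0.1, 3.8]
width: 0.669
grip_force: 30.0
```

Request:
move_arm --increments '[[[-7.4, 2.6, -11.2, 0, 0, 0, 40], [-7.4, 2.6, -11.2, 0, 0, 0, 40], [3, 0.5, -0.9, 0, 0.1269, 0, 40], [3.1, 0.5, -0.5, 0, 0.1269, 0, 40], [3.2, 0.5, -0.1, 0, 0.1269, 0, 40], [3.2, 0.5, 0.3, 0, 0.1269, 0, 40], [3.1, 0.5, 0.7, 0, 0.1269, 0, 40], [3, 0.5, 1, 0, 0.1269, 0, 40], [2.8, 0.5, 1.4, 0, 0.1269, 0, 40], [2.6, 0.5, 1.8, 0, 0.1269, 0, 40], [2.4, 0.5, 2.1, 0, 0.1269, 0, 40], [2.1, 0.5, 2.4, 0, 0.1269, 0, 40]]]'

```text
time: 16.45
ee_pos: [529.7, 129.2, 26.7]
eef_rot: [0.988, 0.008, 0.155, -0.001]
ft_force: [0.4, -0.3, -1.4]
width: 0.663
grip_force: 30.0
```

Request:
move_arm --increments '[[[1.8, 0.5, 2.6, 0, 0.1269, 0, 40], [0, 0, 0, 0, 0, 0, 40]]]'

```text
time: 16.7
ee_pos: [531.9, 122.2, 24.2]
eef_rot: [0.981, 0.006, 0.192, 0.009]
ft_force: [0.9, -0.1, -1.1]
width: 0.669
grip_force: 30.0
```

```bash
python3 - <<'E'
from h import *
st();s=robot.get_state();R=Ro.from_quat(s["eef_rot"])
p=np.array(s["ee_pos"]);print("grasp",p-R.apply([0,0,19]))
a=robot.snapshot("side")
u=proj(view("side"),s["ee_pos"])[0].astype(int)
cv2.imwrite("pics/c7.png",cv2.resize(a[u[1]-45:u[1]+45,u[0]-70:u[0]+50],(600,450))[:,:,::-1])
E
```

```text
t16.7 tcp [531.9 122.2  24.2] z [ 0.377 -0.015 -0.926] y [ 0.009 -1.     0.02 ] q [ 0.28  0.36  2.18 -0.48  0.26  2.28] F [ 0.9 -0.1 -1.1] w 61.0 g 30.0
grasp [524.75449356 122.4362977   41.78681089]
```

View pics/c7.png

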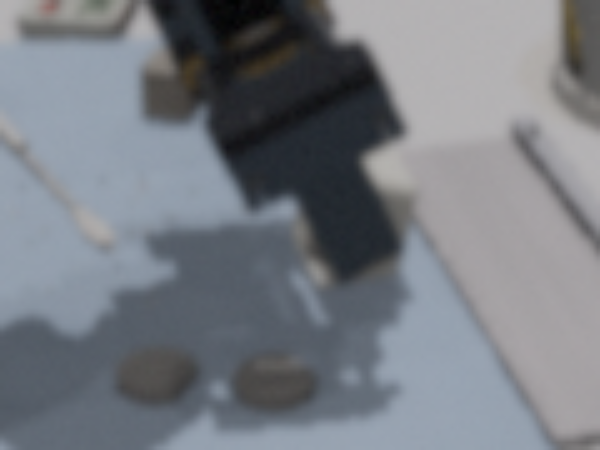

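Request:
move_arm --increments '[[[-1.9, 0, 4.6, 0, 0, 0, 40], [-1.9, 0, 4.6, 0, 0, 0, 40], [0, 0, 0, 0, 0, 0, 40], [0, 0, 0, 0, 0, 0, 40]]]'

```text
time: 17.25
ee_pos: [535.1, 122.4, 15.6]
eef_rot: [0.981, 0.005, 0.194, 0.008]
ft_force: [-3.2, -2.7, 8.1]
width: 0.666
grip_force: 30.0
```

```bash
python3 - <<'E'
from h import *
st();s=robot.get_state();R=Ro.from_quat(s["eef_rot"])
p=np.array(s["ee_pos"]);print("grasp",p-R.apply([0,0,19]))
E
```

```text
t17.2 tcp [535.1 122.4  15.6] z [ 0.381 -0.013 -0.924] y [ 0.007 -1.     0.017] q [ 0.28  0.38  2.18 -0.53  0.23  2.34] F [-3.2 -2.7  8.1] w 60.7 g 30.0
grasp [527.82340817 122.66457258  33.1488604 ]
```

```bash
python3 - <<'E'
from h import *
def T(g,R,d=19): return np.array(g)+R.apply([0,0,d])
s=robot.get_state();R0=Ro.from_quat(s["eef_rot"]);p=np.array(s["ee_pos"])
g=np.array((537.5,122.5,30.5))
R=down(1,-60);M=down(1,-20)
plan([(p-80*R0.apply([0,0,1]),R0,91),((560,122.5,150),M,91),(T(g,R,-56),R,91,1)])
E
```

```text
[[[-0,-0,-40,0,0,0,91],[-0,-0,-40,0,0,0,91],[14.9,0.5,-6.9,0.0036,-0.148,-0.0022,91],[13.7,0.5,-9.1,0.0036,-0.148,-0.0022,91],[12.2,0.5,-11,0.0036,-0.148,-0.0022,91],[10.4,0.5,-12.7,0.0036,-0.148,-0.0022,91],[8.4,0.4,-14.1,0.0036,-0.148,-0.0022,91],[11.1,-0.1,15.4,0,-0.1396,-0,91],[13.2,-0.1,13.7,0,-0.1396,-0,91],[15,-0.1,11.7,0,-0.1396,-0,91],[16.5,-0.1,9.6,0,-0.1396,-0,91],[17.6,-0.1,7.2,0,-0.1396,-0,91]]]
[[[0,0,0,0,0,0,91]]]
```

Request:
move_arm --increments '[[[0, 0, 0, 0, 0, 0, 91], [0, 0, 0, 0, 0, 0, 91], [0, 0, 0, 0, 0, 0, 91], [0, 0, -40, 0, 0, 0, 91], [0, 0, -40, 0, 0, 0, 91], [14.9, 0.5, -6.9, 0.0036, -0.148, -0.0022, 91], [13.7, 0.5, -9.1, 0.0036, -0.148, -0.0022, 91], [12.2, 0.5, -11, 0.0036, -0.148, -0.0022, 91], [10.4, 0.5, -12.7, 0.0036, -0.148, -0.0022, 91], [8.4, 0.4, -14.1, 0.0036, -0.148, -0.0022, 91], [0, 0, 0, 0, 0, 0, 91]]]'

```text
time: 18.62
ee_pos: [561.4, 122.5, 146.9]
eef_rot: [0.985, 0.009, -0.175, 0.002]
ft_force: [-0.6, -0.1, 0.6]
width: 1.001
grip_force: 0.0
```

```bash
python3 - <<'E'
from h import *
st()
V=view("wrist");B=view("top");A=view("side")
im=robot.snapshot("wrist");a=robot.snapshot("side");b=robot.snapshot("top")
for n,W in(("wrist",V),("side",A),("top",B)):
  for d in robot.spot_in(n,"disc_1"):
    w=atz(W,d["point"],5)
    if w[1]>-60: print(n,np.round(d["point"]),round(d["confidence"],2),np.round(w))
  for d in robot.silhouettes(n,"pot")[:1]:
    c,_=cv2.findContours(d["mask"].astype(np.uint8),0,2);c=max(c,key=cv2.contourArea)
    for z in(20,54):
      w=np.array([atz(W,p[0],z)[:2] for p in c]);print("pot",n,z,w.min(0),w.max(0))
x=im[150:400,140:540]
cv2.imwrite("pics/c8.png",np.hstack([cv2.resize(im,(480,300)),cv2.resize(a[140:230,230:326],(320,300))])[:,:,::-1])
E
```

```text
t18.6 tcp [561.4 122.5 146.9] z [-0.344 -0.006 -0.939] y [ 0.018 -1.     0.   ] q [0.17 0.55 1.4  0.05 1.53 1.71] F [-0.6 -0.1  0.6] w 91.3 g 0.0
wrist [406. 224.] 0.63 [473.  41.   5.]
wrist [386. 256.] 0.62 [430.  55.   5.]
pot wrist 20 [493.34401199  86.9237517 ] [560.38474292 156.58119576]
pot wrist 54 [517.92385932  91.8345295 ] [576.26993824 152.45795458]
side [268. 211.] 0.69 [430.  54.   5.]
side [301. 190.] 0.63 [522. 124.   5.]
side [289. 214.] 0.52 [472.  33.   5.]
pot side 20 [506.11787789  67.35041417] [573.74872433 222.95100001]
pot side 54 [493.14939245  12.92410012] [556.13741138 157.84277499]
```

View pics/c8.png

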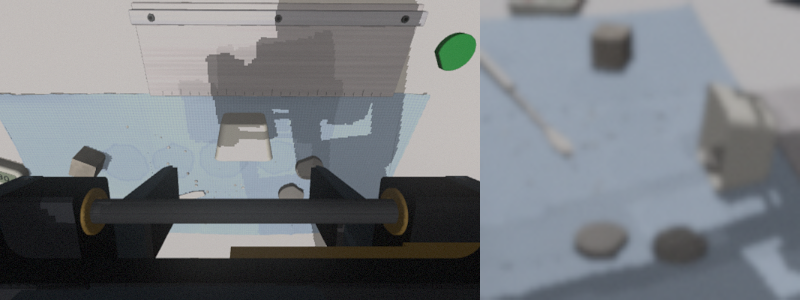

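Request:
move_arm --increments '[[[11.1, -0.1, 15.4, 0, -0.1396, 0, 91], [13.2, -0.1, 13.7, 0, -0.1396, 0, 91], [15, -0.1, 11.7, 0, -0.1396, 0, 91], [16.5, -0.1, 9.6, 0, -0.1396, 0, 91], [17.6, -0.1, 7.2, 0, -0.1396, 0, 91], [0, 0, 0, 0, 0, 0, 91], [0, 0, 0, 0, 0, 0, 91]]]'

```text
time: 19.95
ee_pos: [584.8, 123.8, 59.1]
eef_rot: [0.866, 0.008, -0.499, 0.005]
ft_force: [-0.3, -0.4, 0.7]
width: 1.0
grip_force: 0.0
```

```bash
python3 - <<'E'
from h import *
def T(g,R,d=19): return np.array(g)+R.apply([0,0,d])
st();g=np.array((537.5,122.3,30.5));R=down(1,-60)
plan([(T(g,R),R,91,1)]);print()
h=np.array((514.5,1.5));r=np.hypot(23,28);
w=[]
for k in range(1,10):
    a=np.deg2rad(50.6+80*k/9); t=-60+80*k/9
    Q=down(1,t);w.append((T((h[0]+r*np.cos(a),122.3,h[1]+1.5+r*np.sin(a)),Q),Q,40))
plan(w,start=(T(g,R),R),ang=.19)
E
```

```text
t19.9 tcp [584.8 123.8  59.1] z [-0.865 -0.016 -0.501] y [ 0.019 -1.    -0.   ] q [0.13 1.07 0.94 0.12 2.17 1.7 ] F [-0.3 -0.4  0.7] w 91.2 g 0.0
[[[0.5,0.3,37.1,0.0005,-0.0006,0.0005,91],[0.5,0.3,37.1,0.0005,-0.0006,0.0005,91],[0,0,0,0,0,0,91]]]

[[[-2.6,-0.1,1.9,0,0.1551,0,40],[-2.2,-0.1,2.1,-0,0.1551,-0,40],[-2.2,-0.1,2.1,0,0.1551,0,40],[-2.2,-0.1,2.1,0,0.1551,0,40],[-2.2,-0.1,2.1,-0,0.1551,0,40],[-2.2,-0.1,2.1,-0,0.1551,-0,40],[-2.2,-0.1,2.1,0,0.1551,0,40],[-2.2,-0.1,2.1,0,0.1551,0,40],[-2.2,-0.1,2.1,0,0.1551,0,40]]]
```

Request:
move_arm --increments '[[[0.5, 0.3, 37.1, 0, 0, 0, 91], [0.5, 0.3, 37.1, 0, 0, 0, 91], [0, 0, 0, 0, 0, 0, 91], [0, 0, 0, 0, 0, 0, 40], [0, 0, 0, 0, 0, 0, 40], [0, 0, 0, 0, 0, 0, 40], [0, 0, 0, 0, 0, 0, 40], [0, 0, 0, 0, 0, 0, 40]]]' --squeeze 35

```text
time: 20.95
ee_pos: [521.3, 122.0, 20.0]
eef_rot: [0.866, 0.008, -0.501, 0.005]
ft_force: [3.1, 1.2, 4.2]
width: 0.659
grip_force: 35.0
```

Request:
move_arm --increments '[[[-2.6, 0, 1.9, 0, 0.1551, 0, 40], [-2.2, 0, 2.1, 0, 0.1551, 0, 40], [-2.2, 0, 2.1, 0, 0.1551, 0, 40], [-2.2, 0, 2.1, 0, 0.1551, 0, 40], [-2.2, 0, 2.1, 0, 0.1551, 0, 40], [-2.2, 0, 2.1, 0, 0.1551, 0, 40], [-2.2, 0, 2.1, 0, 0.1551, 0, 40], [-2.2, 0, 2.1, 0, 0.1551, 0, 40], [-2.2, 0, 2.1, 0, 0.1551, 0, 40]]]'

```text
time: 22.08
ee_pos: [497.4, 119.7, 12.2]
eef_rot: [0.986, 0.008, 0.167, 0.001]
ft_force: [0.9, -2.0, -1.2]
width: 0.657
grip_force: 35.0
```

```bash
python3 - <<'E'
from h import *
st();s=robot.get_state();R=Ro.from_quat(s["eef_rot"])
p=np.array(s["ee_pos"]);print("grasp",p-R.apply([0,0,19]))
a=robot.snapshot("side")
u=proj(view("side"),s["ee_pos"])[0].astype(int)
for d in robot.spot_in("side","disc_1"):
    w=atz(view("side"),d["point"],5)
    if w[1]>-60: print(np.round(d["point"]),round(d["confidence"],2),np.round(w))
cv2.imwrite("pics/c9.png",cv2.resize(a[u[1]-45:u[1]+45,u[0]-70:u[0]+50],(600,450))[:,:,::-1])
E
```

```text
t22.1 tcp [497.4 119.7  12.2] z [ 0.33   0.001 -0.944] y [ 0.016 -1.     0.004] q [ 0.27  0.35  2.23 -0.36  0.25  2.16] F [ 0.9 -2.  -1.2] w 60.0 g 35.0
grasp [491.09615032 119.66964499  30.12198205]
[268. 214.] 0.6 [427.  42.   5.]
[287. 214.] 0.58 [467.  33.   5.]
```

View pics/c9.png

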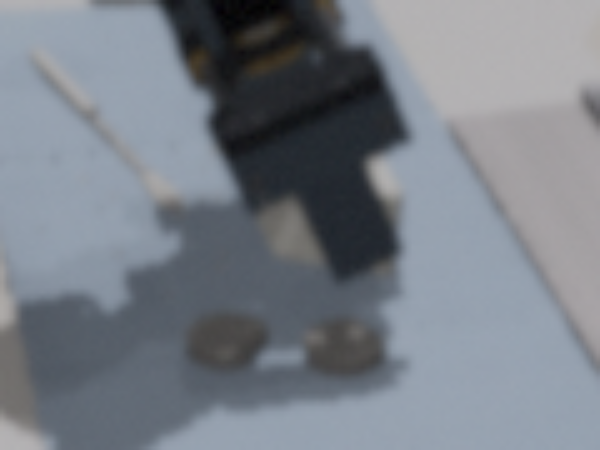

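Request:
move_arm --increments '[[[0, 0, 0, 0, 0, 0, 91], [0, 0, 0, 0, 0, 0, 91], [0, 0, 0, 0, 0, 0, 91], [0, 0, -35, 0, 0, 0, 91], [0, 0, -45, 0, -0.1, 0, 91], [20, 0, -40, 0, -0.12, 0, 91], [50, 0, -20, 0, -0.12, 0, 91], [20, 0, 0, 0, 0, 0, 91], [0, 0, 0, 0, 0, 0, 91]]]'

```text
time: 23.3
ee_pos: [550.8, 121.0, 155.2]
eef_rot: [1.0, 0.007, -0.004, 0.003]
ft_force: [-1.0, 0.1, -0.4]
width: 0.998
grip_force: 0.0
```

```bash
python3 - <<'E'
from h import *
st()
V=view("wrist");B=view("top");A=view("side")
im=robot.snapshot("wrist");cv2.imwrite("pics/w10.png",im[:,:,::-1]);robot.snapshot("side");robot.snapshot("top")
for n,W in(("wrist",V),("side",A),("top",B)):
  for d in robot.spot_in(n,"disc_1"):
    w=atz(W,d["point"],5)
    if w[1]>-60: print(n,np.round(d["point"]),round(d["confidence"],2),np.round(w))
  for d in robot.silhouettes(n,"pot")[:1]:
    c,_=cv2.findContours(d["mask"].astype(np.uint8),0,2);c=max(c,key=cv2.contourArea)
    for z in(1.5,39.5):
      w=np.array([atz(W,p[0],z)[:2] for p in c],np.float32);print("pot",n,z,w.min(0),w.max(0),cv2.minAreaRect(w))
E
```

```text
t23.3 tcp [550.8 121.  155.2] z [-0.007 -0.006 -1.   ] y [ 0.015 -1.     0.006] q [ 0.2   0.35  1.67 -0.    1.13  1.76] F [-1.   0.1 -0.4] w 91.1 g 0.0
wrist [403. 260.] 0.72 [481.  42.   5.]
wrist [388. 312.] 0.67 [423.  54.   5.]
pot wrist 1.5 [475.2581    90.586296] [505.37814 152.21788] ((490.3868103027344, 121.53601837158203), (29.532730102539062, 61.70137023925781), 0.6970400214195251)
pot wrist 39.5 [492.1887   94.41013] [518.75977 148.77982] ((505.53485107421875, 121.71312713623047), (26.052961349487305, 54.431243896484375), 0.6969970464706421)
side [280. 190.] 0.68 [472. 136.   5.]
side [268. 210.] 0.59 [431.  60.   5.]
side [290. 214.] 0.45 [473.  30.   5.]
pot side 1.5 [445.35367  89.67973] [513.946  209.1467] ((482.1549072265625, 151.37875366210938), (120.63176727294922, 63.4122200012207), 79.56363677978516)
pot side 39.5 [435.8757    29.389143] [499.3947  140.01994] ((469.9549560546875, 86.52468872070312), (111.70945739746094, 58.72206497192383), 79.56367492675781)
top [315. 218.] 0.56 [471.  28.   5.]
top [306. 233.] 0.56 [435.  49.   5.]
pot top 1.5 [467.7134 304.2565] [503.30548 344.4922 ] ((486.5225830078125, 325.01116943359375), (39.10081481933594, 29.203903198242188), 66.41948699951172)
pot top 39.5 [462.7094  294.48862] [497.0845 333.3485] ((480.87542724609375, 314.5335693359375), (37.763816833496094, 28.205358505249023), 66.41947174072266)
```

Request:
move_arm --increments '[[[-25, 0, -10, 0, 0, 0, 91], [-25, 0, -10, 0, 0, 0, 91], [0, 0, 0, 0, 0, 0, 91]]]'

```text
time: 24.12
ee_pos: [498.9, 120.5, 177.1]
eef_rot: [1.0, 0.008, -0.003, 0.003]
ft_force: [-0.2, 0.7, 0.3]
width: 1.0
grip_force: 0.0
```

```bash
python3 - <<'E'
from h import *
st()
V=view("wrist")
im=robot.snapshot("wrist");cv2.imwrite("pics/w11.png",im[:,:,::-1])
for d in robot.spot_in("wrist","disc_1"):
    w=atz(V,d["point"],5)
    if w[1]>-60: print(np.round(d["point"]),round(d["confidence"],2),np.round(w))
for d in robot.silhouettes("wrist","pot")[:1]:
    c,_=cv2.findContours(d["mask"].astype(np.uint8),0,2);c=max(c,key=cv2.contourArea)
    for z in(1.5,39.5):
      w=np.array([atz(V,p[0],z)[:2] for p in c],np.float32);print("pot",z,w.min(0),w.max(0),cv2.minAreaRect(w))
    x,y,ww,h=cv2.boundingRect(c);print(x,y,ww,h)
cv2.imwrite("pics/c11.png",cv2.resize(im[130:330,240:500],(780,600))[:,:,::-1])
E
```

```text
t24.1 tcp [498.9 120.5 177.1] z [-0.005 -0.006 -1.   ] y [ 0.016 -1.     0.006] q [ 0.22  0.25  1.76 -0.01  1.14  1.77] F [-0.2  0.7  0.3] w 91.2 g 0.0
[388. 254.] 0.93 [427.  52.   5.]
pot 1.5 [436.12665  90.41594] [505.31488 152.26819] ((470.85003662109375, 121.3506088256836), (61.55303955078125, 69.20218658447266), 89.59667205810547)
pot 39.5 [450.51633   93.973785] [512.0737  149.00427] ((481.4100646972656, 121.49664306640625), (54.76428985595703, 61.56981658935547), 89.59666442871094)
293 179 62 66
```

View pics/c11.png

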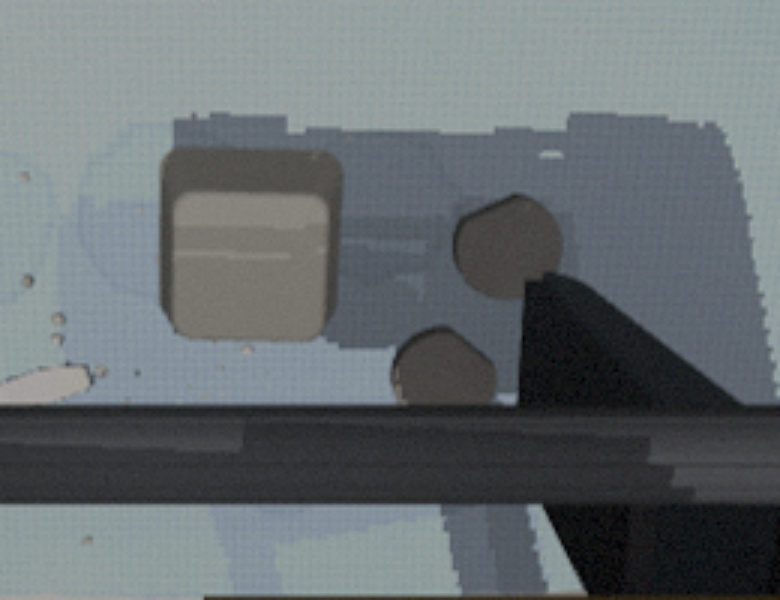

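```bash
python3 - <<'E'
from h import *
R=down(0);p=(474.4,121.4,4.5);q=(474.4,121.4,110);e=(525,-142,100)
plan([((474.4,121.4,60),R,91),(p,R,91,1)]);print()
plan([((474.4,121.4,40),R,40),(q,R,40),(e,R,40,1)],start=(np.array(p),R),lin=42)
E
```

```text
[[[-8.4,-0.7,38.7,0.002,0.0019,0.0052,91],[-8.5,-0.6,38.7,0.002,0.0019,0.0052,91],[-8.6,-0.4,38.7,0.002,0.0019,0.0052,91],[0,0,27.8,0,0,0,91],[0,0,27.8,0,0,0,91],[0,0,0,0,0,0,91]]]

[[[0,0,-35.5,0,0,0,40],[0,0,-35,0,0,0,40],[0,0,-35,0,0,0,40],[7.2,37.6,1.4,0,0,0,40],[7.2,37.6,1.4,0,0,0,40],[7.2,37.6,1.4,0,0,0,40],[7.2,37.6,1.4,0,0,0,40],[7.2,37.6,1.4,0,0,0,40],[7.2,37.6,1.4,0,0,0,40],[7.2,37.6,1.4,0,0,0,40],[0,0,0,0,0,0,40]]]
```

Request:
move_arm --increments '[[[-8.4, -0.7, 38.7, 0.002, 0.0019, 0.0052, 91], [-8.5, -0.6, 38.7, 0.002, 0.0019, 0.0052, 91], [-8.6, -0.4, 38.7, 0.002, 0.0019, 0.0052, 91], [0, 0, 27.8, 0, 0, 0, 91], [0, 0, 27.8, 0, 0, 0, 91], [0, 0, 0, 0, 0, 0, 91]]]'

```text
time: 25.02
ee_pos: [474.4, 121.4, 3.2]
eef_rot: [1.0, -0.0, -0.001, 0.0]
ft_force: [-0.6, -0.4, -0.5]
width: 0.999
grip_force: 0.0
```

```bash
python3 -c "
from h import *
st()"
```

```text
t25.0 tcp [474.4 121.4   3.2] z [-0.002 -0.    -1.   ] y [-0. -1.  0.] q [0.23 0.43 2.03 0.   0.68 1.8 ] F [-0.6 -0.4 -0.5] w 91.1 g 0.0
```

Request:
move_arm --increments '[[[0, 0, 0, 0, 0, 0, 40], [0, 0, 0, 0, 0, 0, 40], [0, 0, 0, 0, 0, 0, 40], [0, 0, 0, 0, 0, 0, 40], [0, 0, -5, 0, 0, 0, 40], [0, 0, -15, 0, 0, 0, 40], [0, 0, -30, 0, 0, 0, 40], [0, 0, -40, 0, 0, 0, 40], [0, 0, -30, 0, 0, 0, 40], [0, 0, 0, 0, 0, 0, 40]]]' --squeeze 20

```text
time: 26.28
ee_pos: [475.3, 121.7, 127.0]
eef_rot: [1.0, -0.0, 0.003, -0.001]
ft_force: [0.8, -0.1, -0.7]
width: 0.653
grip_force: 19.6
```

Request:
move_arm --increments '[[[7.2, 37.6, 0, 0, 0, 0, 40], [7.2, 37.6, 0, 0, 0, 0, 40], [7.2, 37.6, 0, 0, 0, 0, 40], [7.2, 37.6, 0, 0, 0, 0, 40], [7.2, 37.6, 0, 0, 0, 0, 40], [7.2, 37.6, 0, 0, 0, 0, 40], [7.2, 37.6, 0, 0, 0, 0, 40], [0, 0, 0, 0, 0, 0, 40], [0, 0, 0, 0, 0, 0, 40]]]'

```text
time: 27.4
ee_pos: [523.2, -141.2, 123.4]
eef_rot: [1.0, -0.0, -0.002, -0.001]
ft_force: [0.3, 0.7, -1.1]
width: 0.655
grip_force: 19.6
```

```bash
python3 - <<'E'
from h import *
st()
B=view("top");A=view("side")
a=robot.snapshot("side");b=robot.snapshot("top")
for n,W in(("side",A),("top",B)):
  for d in robot.spot_in(n,"disc_1"):
    w=atz(W,d["point"],5);c=(a if n=="side" else b)[int(d["point"][1]),int(d["point"][0])]
    print(n,np.round(d["point"]),round(d["confidence"],2),np.round(w),c)
plan([((525,-142,30),down(0),40),((525,-142,4),down(0),40,1)],lin=45)
E
```

```text
t27.4 tcp [ 523.2 -141.2  123.4] z [-0.003  0.001 -1.   ] y [-0.001 -1.    -0.001] q [-0.28  0.34  1.77  0.    1.03  1.29] F [ 0.3  0.7 -1.1] w 59.7 g 19.6
side [403. 299.] 0.88 [ 597. -268.    5.] [ 63 147 148]
side [270. 212.] 0.72 [433.  53.   5.] [132 130 128]
side [288. 213.] 0.71 [472.  36.   5.] [136 132 130]
side [285. 189.] 0.66 [487. 138.   5.] [124 121 120]
side [375. 236.] 0.66 [619. -94.   5.] [ 61 134  77]
side [337. 315.] 0.63 [ 481. -272.    5.] [135  82 100]
side [275. 195.] 0.57 [457. 119.   5.] [88 86 86]
side [357. 292.] 0.54 [ 530. -233.    5.] [135  81  99]
top [273. 213.] 0.62 [485. 132.   5.] [132 132 128]
top [305. 235.] 0.62 [428.  53.   5.] [131 131 129]
top [313. 219.] 0.5 [469.  32.   5.] [131 132 129]
[[[0.4,0.4,31.5,-0.0001,0.0004,0.0004,40],[0.4,0.4,31.5,-0.0001,0.0004,0.0004,40],[0.4,0.4,31.5,-0.0001,0.0004,0.0004,40],[0,0,26,0,0,0,40],[0,0,0,0,0,0,40]]]
```

Request:
move_arm --increments '[[[0.4, 0.4, 35, 0, 0, 0, 40], [0.4, 0.4, 35, 0, 0, 0, 40], [0.4, 0.4, 35, 0, 0, 0, 40], [0, 0, 12, 0, 0, 0, 40], [0, 0, 3.5, 0, 0, 0, 40], [0, 0, 0, 0, 0, 0, 40], [0, 0, 0, 0, 0, 0, 91], [0, 0, 0, 0, 0, 0, 91], [0, 0, 0, 0, 0, 0, 91]]]'

```text
time: 28.72
ee_pos: [525.5, -143.1, 4.5]
eef_rot: [1.0, -0.0, 0.0, 0.0]
ft_force: [-0.3, -0.1, 0.3]
width: 0.955
grip_force: 0.0
```

```bash
python3 - <<'E'
from h import *
st()
plan([((523.5,-141.5,120),down(0),91),((505,85,170),down(0),91,2)],lin=50)
E
```

```text
t28.7 tcp [ 525.5 -143.1    4.5] z [ 0. -0. -1.] y [-0. -1.  0.] q [-0.29  0.49  1.9  -0.    0.75  1.28] F [-0.3 -0.1  0.3] w 87.1 g 0.0
[[[-0.7,-0.5,-38.5,0.0001,-0,-0.0001,91],[-0.7,-0.5,-38.5,0.0001,-0,-0.0001,91],[-0.7,-0.5,-38.5,0.0001,-0,-0.0001,91],[-3.7,-45.3,-10,0,0,0,91],[-3.7,-45.3,-10,0,0,0,91],[-3.7,-45.3,-10,0,0,0,91],[-3.7,-45.3,-10,0,0,0,91],[-3.7,-45.3,-10,0,0,0,91],[0,0,0,0,0,0,91],[0,0,0,0,0,0,91]]]
```

Request:
move_arm --increments '[[[-0.7, -0.5, -38.5, 0, 0, 0, 91], [-0.7, -0.5, -38.5, 0, 0, 0, 91], [-0.7, -0.5, -38.5, 0, 0, 0, 91], [-8, -45.3, -13, 0, 0, 0, 91], [-8, -45.3, -13, 0, 0, 0, 91], [-8, -45.3, -13, 0, 0, 0, 91], [-8, -45.3, -13, 0, 0, 0, 91], [-8, -45.3, -13, 0, 0, 0, 91], [0, 0, 0, 0, 0, 0, 91], [0, 0, 0, 0, 0, 0, 91]]]'

```text
time: 29.98
ee_pos: [483.1, 84.7, 184.4]
eef_rot: [1.0, 0.0, -0.0, 0.0]
ft_force: [-0.1, -0.1, -0.5]
width: 0.999
grip_force: 0.0
```

```bash
cat >> h.py <<'E'
from scipy.optimize import least_squares
def dfit(w):
    """fit centre and flat direction of a sawn disc outline (r 18, flat at 15) to world xy contour points"""
    def f(v):
        d=w-v[:2];r=np.hypot(*d.T);n=d@[np.cos(v[2]),np.sin(v[2])]
        return np.maximum(r-18,n-15)
    best=min((least_squares(f,[*(w.min(0)+w.max(0))/2,a],loss="soft_l1") for a in np.arange(0,6.28,.5)),key=lambda s:s.cost)
    return best.x[:2],np.rad2deg(best.x[2])%360,np.sqrt(np.mean(best.fun**2))
def discs(n="wrist",z=9.5,save=None,ymin=-60):
    V=view(n);im=robot.snapshot(n)
    if save: cv2.imwrite(save,im[:,:,::-1])
    out=[]
    for d in robot.silhouettes(n,"disc_1"):
        c,_=cv2.findContours(d["mask"].astype(np.uint8),0,cv2.CHAIN_APPROX_NONE);c=max(c,key=cv2.contourArea)
        if cv2.contourArea(c)<60: continue
        w=np.array([atz(V,p[0]+.0,z)[:2] for p in c])
        if w[:,1].mean()<ymin: continue
        x,a,e=dfit(w);x0,y0=c[:,0].min(0);x1,y1=c[:,0].max(0)
        print(n,"conf%.2f"%d["confidence"],"px",[x0,y0,x1,y1],"ctr",np.round(x,1),"flat %.0f rms %.2f"%(a,e),"rgb",np.round(im[d["mask"]].mean(0)))
        out.append((x,a,e,d))
    return out
E
python3 - <<'E'
from h import *
st()
discs(save="pics/w12.png")
im=cv2.imread("pics/w12.png");cv2.imwrite("pics/c12.png",cv2.resize(im[110:310,230:490],(780,600)))
E
```

```text
t30.0 tcp [483.1  84.7 184.4] z [-0.001 -0.001 -1.   ] y [ 0.001 -1.     0.001] q [ 0.15  0.21  1.8  -0.    1.14  1.72] F [-0.1 -0.1 -0.5] w 91.1 g 0.0
wrist conf0.90 px [np.int32(263), np.int32(197), np.int32(297), np.int32(218)] ctr [467.7 129. ] flat 266 rms 4.90 rgb [112. 109. 106.]
wrist conf0.85 px [np.int32(358), np.int32(177), np.int32(392), np.int32(210)] ctr [475.1  34.6] flat 27 rms 0.79 rgb [78. 77. 74.]
wrist conf0.76 px [np.int32(263), np.int32(171), np.int32(297), np.int32(205)] ctr [480.7 129. ] flat 266 rms 0.38 rgb [118. 115. 111.]
wrist conf0.61 px [np.int32(339), np.int32(222), np.int32(372), np.int32(255)] ctr [427.2  53.2] flat 320 rms 0.44 rgb [83. 81. 79.]
```

View pics/c12.png

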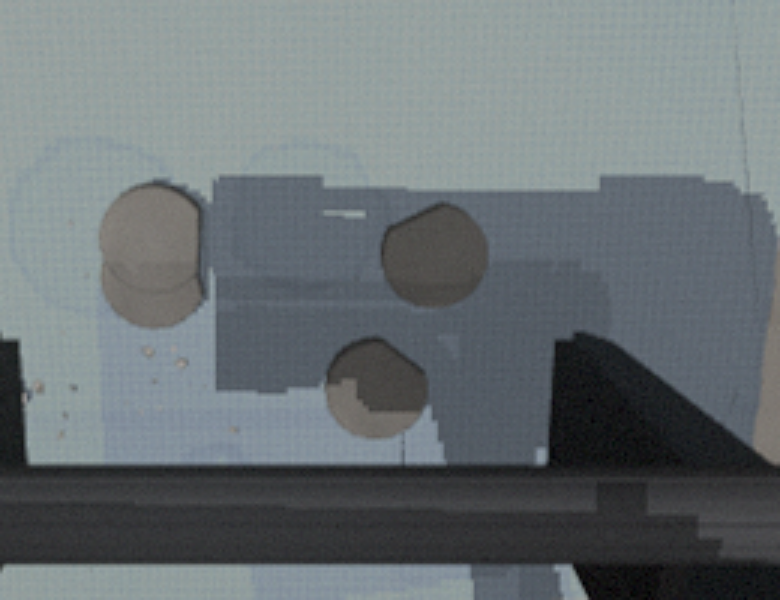

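```bash
python3 - <<'E'
from h import *
S=down(90);p=np.array((474.5,128.5,4.));u=p+[0,0,46]
plan([(u,S,75),(p,S,75,1)],ang=.17);print()
A=down(27);a=np.array((475.1,34.6,3.5))
plan([(u,S,75),(a+[0,0,46],A,55),(a,A,55,1)],start=(p,S),ang=.17)
E
```

```text
[[[-0.9,-4.5,13.4,-0.0001,0.0002,-0.1572,75],[-0.1,-4.5,13.4,-0.0001,0.0002,-0.1572,75],[0.6,-4.5,13.4,-0.0001,0.0002,-0.1572,75],[1.3,-4.4,13.4,-0.0001,0.0002,-0.1572,75],[1.9,-4.1,13.4,-0.0001,0.0002,-0.1572,75],[2.5,-3.8,13.4,-0.0001,0.0002,-0.1572,75],[3.1,-3.3,13.4,-0.0001,0.0002,-0.1572,75],[3.6,-2.8,13.4,-0.0001,0.0002,-0.1572,75],[4,-2.2,13.4,-0.0001,0.0002,-0.1572,75],[4.3,-1.6,13.4,-0.0001,0.0002,-0.1572,75],[0,0,46,0,0,0,75],[0,0,0,0,0,0,75]]]

[[[0,0,-46,0,0,0,75],[-13.4,0.1,0.1,0,0,0.1571,55],[-13.2,2.2,0.1,0,0,0.1571,55],[-12.7,4.2,0.1,0,0,0.1571,55],[-11.9,6.2,0.1,0,0,0.1571,55],[-10.8,8,0.1,0,0,0.1571,55],[-9.4,9.5,0.1,0,0,0.1571,55],[-7.8,10.9,0.1,0,0,0.1571,55],[0,0,46,0,0,0,55],[0,0,0,0,0,0,55]]]
```

Request:
move_arm --increments '[[[-0.9, -4.5, 13.4, 0, 0, -0.1572, 75], [-0.1, -4.5, 13.4, 0, 0, -0.1572, 75], [0.6, -4.5, 13.4, 0, 0, -0.1572, 75], [1.3, -4.4, 13.4, 0, 0, -0.1572, 75], [1.9, -4.1, 13.4, 0, 0, -0.1572, 75], [2.5, -3.8, 13.4, 0, 0, -0.1572, 75], [3.1, -3.3, 13.4, 0, 0, -0.1572, 75], [3.6, -2.8, 13.4, 0, 0, -0.1572, 75], [4, -2.2, 13.4, 0, 0, -0.1572, 75], [4.3, -1.6, 13.4, 0, 0, -0.1572, 75], [0, 0, 46, 0, 0, 0, 75], [0, 0, 0, 0, 0, 0, 75]]]'

```text
time: 31.58
ee_pos: [474.9, 128.5, 3.2]
eef_rot: [0.707, 0.707, -0.001, -0.001]
ft_force: [-0.5, -1.0, -0.2]
width: 0.823
grip_force: 0.0
```

Request:
move_arm --increments '[[[0, 0, 0, 0, 0, 0, 60], [0, 0, 0, 0, 0, 0, 50], [0, 0, 0, 0, 0, 0, 42], [0, 0, 0, 0, 0, 0, 36], [0, 0, 0, 0, 0, 0, 34], [0, 0, 0, 0, 0, 0, 34], [0, 0, 0, 0, 0, 0, 34]]]' --squeeze 8

```text
time: 32.45
ee_pos: [474.3, 129.6, 4.7]
eef_rot: [0.707, 0.708, -0.0, -0.0]
ft_force: [-1.2, -0.5, 2.8]
width: 0.389
grip_force: 8.0
```

```bash
python3 -c "
from h import *
st()"
```

```text
t32.5 tcp [474.3 129.6   4.7] z [-0.001 -0.    -1.   ] y [ 1.     0.001 -0.001] q [0.24 0.43 2.02 0.   0.69 0.24] F [-1.2 -0.5  2.8] w 35.5 g 8.0
```

Request:
move_arm --increments '[[[0, 0, 0, 0, 0, 0, 60], [0, 0, 0, 0, 0, 0, 60], [0, 0, -46, 0, 0, 0, 60], [-13.4, 0.1, 0, 0, 0, 0.1571, 55], [-13.2, 2.2, 0, 0, 0, 0.1571, 55], [-12.7, 4.2, 0, 0, 0, 0.1571, 55], [-11.9, 6.2, 0, 0, 0, 0.1571, 55], [-10.8, 8, 0, 0, 0, 0.1571, 55], [-9.4, 9.5, 0, 0, 0, 0.1571, 55], [-7.8, 10.9, 0, 0, 0, 0.1571, 55], [0, 0, 0, 0, 0, 0, 55], [0, 0, 0, 0, 0, 0, 55]]]'

```text
time: 33.95
ee_pos: [475.4, 36.1, 50.5]
eef_rot: [0.972, 0.235, -0.0, -0.0]
ft_force: [-1.0, 0.5, 0.2]
width: 0.608
grip_force: 0.0
```

```bash
python3 - <<'E'
from h import *
st();discs(z=9.5)
E
```

```text
t34.0 tcp [475.4  36.1  50.5] z [-0.001  0.    -1.   ] y [ 0.457 -0.89  -0.   ] q [0.05 0.34 2.01 0.   0.79 1.15] F [-1.   0.5  0.2] w 55.5 g 0.0
wrist conf0.93 px [np.int32(300), np.int32(205), np.int32(355), np.int32(256)] ctr [474.5  35.1] flat 27 rms 0.44 rgb [83. 81. 78.]
wrist conf0.83 px [np.int32(154), np.int32(132), np.int32(217), np.int32(192)] ctr [472.  130.5] flat 264 rms 0.77 rgb [128. 125. 120.]
wrist conf0.50 px [np.int32(274), np.int32(251), np.int32(287), np.int32(263)] ctr [457.   44.9] flat 187 rms 2.41 rgb [66. 65. 63.]
```

```bash
python3 - <<'E'
from h import *
A=down(27);a=np.array((474.5,35.1,3.5));Z=down(0);s=np.array((474.4,128.3,20.2))
plan([(a,A,55,1)],lin=30);print()
plan([(a+[0,0,50],A,30),(s+[0,0,30],Z,30,1),(s,Z,30,1)],start=(a,A),ang=.17,lin=40);print()
B=down(140);b=np.array((427.2,53.2,3.5))
plan([(s+[0,0,40],Z,50),(b+[0,0,50],B,55,2)],start=(s,Z),ang=.18,lin=45)
E
```

```text
[[[-0.7,0.3,23.5,-0.0002,0.0003,0.0014,55],[-0.7,0.3,23.5,-0.0002,0.0003,0.0014,55],[0,0,0,0,0,0,55]]]

[[[0,0,-25,0,0,0,30],[0,0,-25,0,0,0,30],[14.1,-27.7,1.1,0,0,0.1571,30],[9.6,-29.6,1.1,0,0,0.1571,30],[4.8,-30.7,1.1,0,0,0.1571,30],[0,0,0,0,0,0,30],[0,0,30,0,0,0,30],[0,0,0,0,0,0,30]]]

[[[0,0,-40,0,0,0,50],[-3.4,5.4,0.5,0,0,-0.1745,55],[-4.3,4.7,0.5,0,0,-0.1745,55],[-5,3.9,0.5,0,0,-0.1745,55],[-5.6,3,0.5,0,0,-0.1745,55],[-6,1.9,0.5,0,0,-0.1745,55],[-6.3,0.9,0.5,0,0,-0.1745,55],[-6.3,-0.2,0.5,0,0,-0.1745,55],[-6.2,-1.3,0.5,0,0,-0.1745,55],[-5.9,-2.4,0.5,0,0,-0.1745,55],[-5.4,-3.4,0.5,0,0,-0.1745,55],[-4.7,-4.3,0.5,0,0,-0.1745,55]]]
[[[-3.9,-5,0.5,0,0,-0.1745,55],[-3,-5.6,0.5,0,0,-0.1745,55],[-1.9,-6,0.5,0,0,-0.1745,55],[0,0,0,0,0,0,55],[0,0,0,0,0,0,55]]]
```

Request:
move_arm --increments '[[[-0.7, 0.3, 23.5, 0, 0, 0.0014, 55], [-0.7, 0.3, 23.5, 0, 0, 0.0014, 55], [0, 0, 0, 0, 0, 0, 55], [0, 0, 0, 0, 0, 0, 30], [0, 0, 0, 0, 0, 0, 30], [0, 0, 0, 0, 0, 0, 30], [0, 0, 0, 0, 0, 0, 30]]]' --squeeze 12

```text
time: 34.92
ee_pos: [474.5, 34.8, 3.8]
eef_rot: [0.973, 0.233, -0.0, -0.0]
ft_force: [-0.1, 1.5, 2.0]
width: 0.383
grip_force: 12.0
```

Request:
move_arm --increments '[[[0, 0, -25, 0, 0, 0, 30], [0, 0, -25, 0, 0, 0, 30], [14.1, -27.7, 1.1, 0, 0, 0.1571, 30], [9.6, -29.6, 1.1, 0, 0, 0.1571, 30], [4.8, -30.7, 1.1, 0, 0, 0.1571, 30], [0, 0, 0, 0, 0, 0, 30], [0, 0, 0, 0, 0, 0, 30]]]'

```text
time: 35.8
ee_pos: [474.2, 127.5, 50.2]
eef_rot: [1.0, -0.0, -0.001, 0.0]
ft_force: [-0.6, 0.2, 0.2]
width: 0.382
grip_force: 12.0
```

```bash
python3 - <<'E'
from h import *
st();Z=down(0);s=np.array((474.4,128.3,20.2))
plan([(s,Z,30,1)],lin=20)
E
```

```text
t35.8 tcp [474.2 127.5  50.2] z [-0.001 -0.001 -1.   ] y [-0.    -1.     0.001] q [ 0.24  0.36  1.98 -0.    0.8   1.81] F [-0.6  0.2  0.2] w 34.8 g 12.0
[[[0.1,-0.4,15,0.0003,0.0006,-0,30],[0.1,-0.4,15,0.0003,0.0006,-0,30],[0,0,0,0,0,0,30]]]
```

Request:
move_arm --increments '[[[0, -0.4, 15, 0, 0, 0, 30], [0, -0.4, 15, 0, 0, 0, 30], [0, 0, 0, 0, 0, 0, 30], [0, 0, 0, 0, 0, 0, 45], [0, 0, 0, 0, 0, 0, 45], [0, 0, -35, 0, 0, 0, 50], [-16, 24, -5, 0, 0, 0.175, 55], [-20, 22, -5, 0, 0, 0.175, 55], [-21, 13, -5, 0, 0, 0.175, 55], [0, 0, 0, 0, 0, 0.175, 55], [0, 0, 0, 0, 0, 0, 55], [0, 0, 0, 0, 0, 0, 55]]]'

```text
time: 37.3
ee_pos: [411.1, 81.8, 70.5]
eef_rot: [0.939, -0.343, -0.0, 0.0]
ft_force: [-0.3, -1.7, 0.4]
width: 0.604
grip_force: 0.0
```

```bash
python3 - <<'E'
from h import *
st();discs(z=9.5);V=view("wrist");print("cam",V[1][:3,3])
B=down(-40);b=np.array((427.2,53.2,3.5))
plan([(b+[0,0,46],B,55,0),(b,B,55,1)],lin=30)
E
```

```text
t37.3 tcp [411.1  81.8  70.5] z [-0. -0. -1.] y [-0.644 -0.765  0.   ] q [0.17 0.24 2.11 0.   0.8  2.44] F [-0.3 -1.7  0.4] w 55.0 g 0.0
wrist conf0.84 px [np.int32(318), np.int32(153), np.int32(371), np.int32(202)] ctr [424.8  52.2] flat 321 rms 0.48 rgb [97. 95. 92.]
wrist conf0.68 px [np.int32(178), np.int32(168), np.int32(238), np.int32(225)] ctr [472.9 132.2] flat 1 rms 1.76 rgb [142. 139. 134.]
cam [461.83132351  37.75792841 239.5540827 ]
[[[15.4,5.7,10.4,0.0002,0.0002,-0.001,55],[15.4,5.7,10.4,0.0002,0.0002,-0.001,55],[0,0,23,0,0,0,55],[0,0,23,0,0,0,55],[0,0,0,0,0,0,55]]]
```

```bash
python3 - <<'E'
from h import *
B=down(-40);b=np.array((425.5,52.5,3.5));Z=down(0);s=np.array((474.4,128.0,28.2))
plan([(b+[0,0,46],B,55,0),(b,B,55,1)],lin=30);print()
plan([(b+[0,0,60],B,30),(s+[0,0,30],Z,30,2)],start=(b,B),ang=.18,lin=40)
E
```

```text
[[[15,6.5,10.4,0.0002,0.0002,-0.001,55],[15,6.5,10.4,0.0002,0.0002,-0.001,55],[0,0,23,0,0,0,55],[0,0,23,0,0,0,55],[0,0,0,0,0,0,55]]]

[[[0,0,-30,0,0,0,30],[0,0,-30,0,0,0,30],[-2.8,-22.3,1.3,0,0,-0.1745,30],[1.1,-22.5,1.3,0,0,-0.1745,30],[5,-21.9,1.3,0,0,-0.1745,30],[8.8,-20.7,1.3,0,0,-0.1745,30],[0,0,0,0,0,0,30],[0,0,0,0,0,0,30]]]
```

Request:
move_arm --increments '[[[15, 6.5, 10.4, 0, 0, 0, 55], [15, 6.5, 10.4, 0, 0, 0, 55], [0, 0, 23, 0, 0, 0, 55], [0, 0, 23, 0, 0, 0, 55], [0, 0, 0, 0, 0, 0, 55], [0, 0, 0, 0, 0, 0, 30], [0, 0, 0, 0, 0, 0, 30], [0, 0, 0, 0, 0, 0, 30], [0, 0, 0, 0, 0, 0, 30]]]'

```text
time: 38.52
ee_pos: [425.1, 52.4, 3.5]
eef_rot: [0.939, -0.344, -0.0, 0.0]
ft_force: [0.4, -0.7, -0.2]
width: 0.386
grip_force: 12.0
```

Request:
move_arm --increments '[[[0, 0, -30, 0, 0, 0, 30], [0, 0, -30, 0, 0, 0, 30], [-2.8, -22.3, 1.3, 0, 0, -0.1745, 30], [1.1, -22.5, 1.3, 0, 0, -0.1745, 30], [5, -21.9, 1.3, 0, 0, -0.1745, 30], [8.8, -20.7, 1.3, 0, 0, -0.1745, 30], [0, 0, 0, 0, 0, 0, 30], [0, 0, 0, 0, 0, 0, 30]]]'

```text
time: 39.52
ee_pos: [473.5, 127.4, 58.1]
eef_rot: [1.0, -0.003, -0.001, 0.0]
ft_force: [-0.7, 0.3, 0.2]
width: 0.385
grip_force: 12.0
```

```bash
python3 - <<'E'
from h import *
st();Z=down(0);s=np.array((474.4,128.0,28.2))
plan([(s,Z,30,1)],lin=20)
E
```

```text
t39.5 tcp [473.5 127.4  58.1] z [-0.002 -0.001 -1.   ] y [-0.005 -1.     0.001] q [ 0.24  0.35  1.97 -0.    0.82  1.82] F [-0.7  0.3  0.2] w 35.1 g 12.0
[[[0.5,-0.3,14.9,0.0003,0.001,-0.0027,30],[0.5,-0.3,14.9,0.0003,0.001,-0.0027,30],[0,0,0,0,0,0,30]]]
```

Request:
move_arm --increments '[[[0.5, -0.3, 14.9, 0, 0, 0, 30], [0.5, -0.3, 14.9, 0, 0, 0, 30], [0, 0, 0, 0, 0, 0, 30], [0, 0, 0, 0, 0, 0, 60], [0, 0, 0, 0, 0, 0, 60], [0, 0, 12, 0, 0, 0, 60], [0, 0, 12, 0, 0, 0, 60], [0, 0, 0, 0, 0, 0, 48], [0, 0, 0, 0, 0, 0, 40], [0, 0, 0, 0, 0, 0, 34], [0, 0, 0, 0, 0, 0, 34]]]' --squeeze 7

```text
time: 40.9
ee_pos: [475.5, 128.4, 4.7]
eef_rot: [1.0, -0.002, -0.0, -0.0]
ft_force: [-1.1, 0.7, -0.9]
width: 0.392
grip_force: 7.0
```

Request:
move_arm --increments '[[[0, 0, 0, 0, 0, 0, 34], [0, 0, 0, 0, 0, 0, 60], [0, 0, 0, 0, 0, 0, 60], [0, 0, -40, 0, 0, 0, 60], [0, 0, -50, 0, 0, 0, 60], [20, 0, -50, 0, 0, 0, 91], [0, 0, 0, 0, 0, 0, 91], [0, 0, 0, 0, 0, 0, 91]]]'

```text
time: 41.9
ee_pos: [494.4, 128.1, 143.7]
eef_rot: [1.0, -0.002, -0.001, 0.0]
ft_force: [-0.4, 0.8, 0.0]
width: 0.955
grip_force: 0.0
```

```bash
python3 - <<'E'
from h import *
st();V=view("wrist");print("cam",V[1][:3,3])
discs(z=33.5,save="pics/w13.png")
A,B=view("side"),view("top");robot.snapshot("side");robot.snapshot("top")
for n,W in(("side",A),("top",B)):
  for d in robot.spot_in(n,"disc_1"):
    w=atz(W,d["point"],18)
    if w[1]>-60: print(n,np.round(d["point"]),round(d["confidence"],2),np.round(w))
E
```

```text
t41.9 tcp [494.4 128.1 143.7] z [-0.003 -0.    -1.   ] y [-0.004 -1.     0.001] q [0.23 0.28 1.81 0.   1.05 1.81] F [-0.4  0.8  0. ] w 87.1 g 0.0
cam [561.72356337 127.94351442 312.82539259]
wrist conf0.63 px [np.int32(315), np.int32(198), np.int32(336), np.int32(203)] ctr [479.1 123.7] flat 346 rms 1.70 rgb [66. 66. 64.]
wrist conf0.56 px [np.int32(304), np.int32(205), np.int32(346), np.int32(244)] ctr [474.5 128. ] flat 5 rms 0.54 rgb [73. 72. 70.]
side [281. 184.] 0.62 [478. 142.  18.]
side [281. 188.] 0.48 [474. 123.  18.]
side [282. 195.] 0.46 [471.  94.  18.]
side [281. 193.] 0.46 [470. 100.  18.]
```

```bash
python3 - <<'E'
from h import *
plan([((548,-143,165),down(0),91,2)],lin=52)
E
```

```text
[[[9.1,45.2,-3.6,0.0001,0.0005,-0.0006,91],[9,45.2,-3.6,0.0001,0.0005,-0.0006,91],[9,45.2,-3.6,0.0001,0.0005,-0.0006,91],[9,45.2,-3.6,0.0001,0.0005,-0.0006,91],[8.9,45.2,-3.6,0.0001,0.0005,-0.0006,91],[8.9,45.2,-3.6,0.0001,0.0005,-0.0006,91],[0,0,0,0,0,0,91],[0,0,0,0,0,0,91]]]
```

Request:
move_arm --increments '[[[9.1, 45.2, -3.6, 0, 0.0005, 0, 91], [9, 45.2, -3.6, 0, 0.0005, 0, 91], [9, 45.2, -3.6, 0, 0.0005, 0, 91], [9, 45.2, -3.6, 0, 0.0005, 0, 91], [8.9, 45.2, -3.6, 0, 0.0005, 0, 91], [8.9, 45.2, -3.6, 0, 0.0005, 0, 91], [0, 0, 0, 0, 0, 0, 91], [0, 0, 0, 0, 0, 0, 91]]]'

```text
time: 43.2
ee_pos: [547.6, -142.6, 165.5]
eef_rot: [1.0, -0.002, 0.0, -0.0]
ft_force: [-0.7, 0.3, -0.1]
width: 0.997
grip_force: 0.0
```

```bash
python3 - <<'E'
from h import *
st();V=view("wrist");im=robot.snapshot("wrist")
for d in robot.silhouettes("wrist","pot")[:2]:
    c,_=cv2.findContours(d["mask"].astype(np.uint8),0,2);c=max(c,key=cv2.contourArea)
    for z in(0,38):
      w=np.array([atz(V,p[0],z)[:2] for p in c],np.float32);print(round(d["confidence"],2),"pot",z,w.min(0),w.max(0),cv2.minAreaRect(w))
R=down(0);p=np.array((525.5,-143,2.5))
plan([(p+[0,0,50],R,91),(p,R,91,1)],lin=45)
E
```

```text
t43.2 tcp [ 547.6 -142.6  165.5] z [ 0.001  0.001 -1.   ] y [-0.004 -1.    -0.001] q [-0.28  0.34  1.66  0.    1.14  1.3 ] F [-0.7  0.3 -0.1] w 90.9 g 0.0
0.98 pot 0 [ 489.63916 -175.11821] [ 557.65076 -112.72958] ((523.6580200195312, -143.9265594482422), (68.02584075927734, 62.36503219604492), 0.04832204803824425)
0.98 pot 38 [ 503.80264 -171.47139] [ 564.09393 -116.16474] ((533.9598999023438, -143.8204345703125), (60.303916931152344, 55.28573226928711), 0.048328302800655365)
[[[-7.5,0.4,37.7,-0.0002,-0.0004,-0.0009,91],[-7.4,0.4,37.7,-0.0002,-0.0004,-0.0009,91],[-7.4,0.4,37.7,-0.0002,-0.0004,-0.0009,91],[0,0,25,0,0,0,91],[0,0,25,0,0,0,91],[0,0,0,0,0,0,91]]]
```

Request:
move_arm --increments '[[[-7, 0.8, 37.7, 0, 0, -0.002, 91], [-7, 0.5, 37.7, 0, 0, -0.001, 91], [-6.6, 0, 37.7, 0, 0, -0.001, 91], [0, 0, 25, 0, 0, 0, 91], [0, 0, 25, 0, 0, 0, 91], [0, 0, 0, 0, 0, 0, 91], [0, 0, 0, 0, 0, 0, 40], [0, 0, 0, 0, 0, 0, 40], [0, 0, 0, 0, 0, 0, 40], [0, 0, 0, 0, 0, 0, 40]]]' --squeeze 20

```text
time: 44.55
ee_pos: [528.1, -144.3, 3.3]
eef_rot: [1.0, 0.0, 0.001, 0.0]
ft_force: [0.6, 0.8, 1.2]
width: 0.66
grip_force: 19.8
```

```bash
python3 - <<'E'
from h import *
st();R=down(0)
p=np.array(robot.get_state()["ee_pos"])
plan([(p+[0,0,60],R,40),((510,-80,110),R,40),((474.5,128.2,110),R,40,2)],lin=48)
E
```

```text
t44.5 tcp [ 528.1 -144.3    3.3] z [ 0.003 -0.    -1.   ] y [ 0. -1.  0.] q [-0.29  0.49  1.9   0.    0.75  1.28] F [0.6 0.8 1.2] w 60.1 g 19.8
[[[0.1,0,-30,0.0001,-0.0014,0,40],[0,0,-30,0.0001,-0.0014,0,40],[-9,-32.2,-23.4,0,0,0,40],[-9,-32.2,-23.4,0,0,0,40],[-7.1,-41.6,0,0,0,0,40],[-7.1,-41.6,0,0,0,0,40],[-7.1,-41.6,0,0,0,0,40],[-7.1,-41.6,0,0,0,0,40],[-7.1,-41.6,0,0,0,0,40],[0,0,0,0,0,0,40],[0,0,0,0,0,0,40]]]
```

Request:
move_arm --increments '[[[0, 0, -30, 0, 0, 0, 40], [0, 0, -30, 0, 0, 0, 40], [-9, -32.2, -23.4, 0, 0, 0, 40], [-9, -32.2, -23.4, 0, 0, 0, 40], [-7.1, -41.6, 0, 0, 0, 0, 40], [-7.1, -41.6, 0, 0, 0, 0, 40], [-7.1, -41.6, 0, 0, 0, 0, 40], [-7.1, -41.6, 0, 0, 0, 0, 40], [-7.1, -41.6, 0, 0, 0, 0, 40], [0, 0, 0, 0, 0, 0, 40], [0, 0, 0, 0, 0, 0, 40], [0, 0, 0, 0, 0, 0, 40]]]'

```text
time: 46.05
ee_pos: [474.3, 127.0, 109.6]
eef_rot: [1.0, -0.001, 0.001, 0.0]
ft_force: [-0.1, -0.2, -1.0]
width: 0.659
grip_force: 19.6
```

```bash
python3 - <<'E'
from h import *
st();R=down(0)
plan([((475,128.2,48),R,40),((475,128.2,5),R,40,1)],lin=22)
E
```

```text
t46.0 tcp [474.3 127.  109.6] z [ 0.002 -0.    -1.   ] y [-0.001 -1.     0.   ] q [ 0.24  0.28  1.91 -0.    0.95  1.81] F [-0.1 -0.2 -1. ] w 60.1 g 19.6
[[[0.2,-0.4,20.5,0.0001,-0.0007,-0.0004,40],[0.2,-0.4,20.5,0.0001,-0.0007,-0.0004,40],[0.2,-0.4,20.5,0.0001,-0.0007,-0.0004,40],[0,0,21.5,0,0,0,40],[0,0,21.5,0,0,0,40],[0,0,0,0,0,0,40]]]
```

Request:
move_arm --increments '[[[0.2, -0.4, 20.5, 0, 0, 0, 40], [0.2, -0.4, 20.5, 0, 0, 0, 40], [0.2, -0.4, 20.5, 0, 0, 0, 40], [0, 0, 10, 0, 0, 0, 40], [0, 0, 10, 0, 0, 0, 40], [0, 0, 8, 0, 0, 0, 40], [0, 0, 8, 0, 0, 0, 40], [0, 0, 0, 0, 0, 0, 40], [0, 0, 0, 0, 0, 0, 40]]]'

```text
time: 47.18
ee_pos: [475.3, 129.3, 12.3]
eef_rot: [1.0, 0.0, 0.001, -0.0]
ft_force: [0.2, 0.2, -0.3]
width: 0.657
grip_force: 19.6
```

```bash
python3 - <<'E'
from h import *
st()
E
```

```text
t47.2 tcp [475.3 129.3  12.3] z [ 0.003  0.    -1.   ] y [ 0. -1. -0.] q [ 0.24  0.42  2.02 -0.    0.7   1.81] F [ 0.2  0.2 -0.3] w 59.9 g 19.6
```

Request:
move_arm --increments '[[[0, 0, 4, 0, 0, 0, 40], [0, 0, 3.7, 0, 0, 0, 40], [0, 0, 0, 0, 0, 0, 40], [0, 0, 0, 0, 0, 0, 40]]]'

```text
time: 47.68
ee_pos: [475.2, 129.3, 4.6]
eef_rot: [1.0, 0.0, 0.001, -0.0]
ft_force: [-1.5, -0.6, 4.4]
width: 0.657
grip_force: 20.0
```

Request:
move_arm --increments '[[[0, 0, 0, 0, 0, 0, 80], [0, 0, 0, 0, 0, 0, 80], [0, 0, 0, 0, 0, 0, 80], [0, 0, 0, 0, 0, 0, 80], [0, 0, 0, 0, 0, 0, 80], [0, 0, 0, 0, 0, 0, 80], [0, 0, 0, 0, 0, 0, 80], [0, 0, 0, 0, 0, 0, 80], [0, 0, 0, 0, 0, 0, 80]]]'

```text
time: 48.8
ee_pos: [475.1, 129.2, 4.4]
eef_rot: [1.0, 0.0, 0.001, 0.0]
ft_force: [0.3, 0.1, -0.2]
width: 0.873
grip_force: 0.0
```

```bash
python3 - <<'E'
from h import *
st();A=view("side");robot.snapshot("side")
for d in robot.spot_in("side","disc_1"):
    w=atz(A,d["point"],5)
    if w[1]>-60: print(np.round(d["point"]),round(d["confidence"],2),np.round(w))
E
```

```text
t48.8 tcp [475.1 129.2   4.4] z [ 0.002 -0.    -1.   ] y [ 0. -1.  0.] q [ 0.24  0.43  2.02 -0.    0.69  1.81] F [ 0.3  0.1 -0.2] w 79.6 g 0.0
[267. 208.] 0.48 [430.  67.   5.]
```

```bash
python3 - <<'E'
from h import *
A=view("side");im=robot.snapshot("side")
for d in robot.silhouettes("side","disc_1"):
    c=cv2.boundingRect(d["mask"].astype(np.uint8));w=atz(A,d["point"],5)
    if w[1]>-60: print(round(d["confidence"],2),c,d["mask"].sum(),np.round(w),im[d["mask"]].mean(0))
np.set_printoptions(linewidth=250)
print(im[200:224,258:280,0]);print(im[200:224:2,258:280,2])
E
```

```text
0.34 (267, 181, 29, 21) 187 [451. 143.   5.] [104.09625668 103.42245989 101.57219251]
[[103  96  93  88  86  85  87  85  86  86  86  89  94 104 108 110 108 104  97  80  55  39]
 [ 90  87  86  85  87  86  87  87  86  86  85  85  90  96  97  99  97  95  91  74  50  39]
 [ 87  84  84  85  86  84  86  86  86  86  86  86  87  90  90  90  89  90  85  75  57  49]
 [ 86  85  82  84  86  87  84  86  87  85  84  86  86  88  85  85  88  88  85  79  71  65]
 [ 87  85  84  86  85  85  87  87  87  84  86  85  85  86  85  85  86  87  85  82  81  79]
 [ 87  87  85  86  84  87  84  85  87  85  84  85  86  85  85  87  85  87  86  86  84  85]
 [ 88  86  85  86  86  85  86  86  86  86  86  86  86  84  85  87  85  85  86  87  85  85]
 [ 86  87  85  85  87  86  86  87  85  86  86  86  86  88  87  86  86  88  88  87  85  87]
 [ 86  87  86  85  86  83  86  87  87  89  86  86  87  86  86  86  88  87  88  87  88  86]
 [ 87  88  86  87  86  85  86  85  85  85  86  87  86  88  87  87  85  85  87  86  87  86]
 [ 86  89  87  87  84  83  86  86  87  86  88  86  86  87  87  87  84  84  87  88  86  87]
 [ 88  89  87
[... 1563 characters left out ...]
3 105 105 105 104 104 104 104 104 104 105 104 105 104 105 103]
 [103 106 104 105 102 101 103 103 105 104 104 103 103 105 104 103 102 102 104 105 104 104]
 [108 104 104 104 103 102 103 102 103 104 104 102 103 102 102 104 102 104 103 104 106 104]
 [135 120 110 106 102 102 102 103 103 104 104 104 104 104 105 104 104 104 105 106 107 107]
 [158 148 134 119 112 106 106 104 104 104 105 106 106 106 105 105 106 103 106 105 105 105]
 [169 170 167 160 145 122 109 106 106 106 105 106 106 108 108 110 110 111 110 111 111 113]
 [174 174 174 171 165 150 130 119 113 114 115 116 114 115 115 117 117 116 117 117 116 117]
 [174 173 173 174 174 171 163 146 128 119 117 116 117 117 116 116 116 116 119 117 117 116]]
```

Request:
move_arm --increments '[[[0, 0, 0, 0, 0, 0, 40], [0, 0, 0, 0, 0, 0, 40], [0, 0, 0, 0, 0, 0, 40], [0, 0, 0, 0, 0, 0, 40], [0, 0, -5, 0, 0, 0, 40], [0, 0, -10, 0, 0, 0, 40], [0, 0, -15, 0, 0, 0, 40], [0, 0, -25, 0, 0, 0, 40], [0, 0, -30, 0, 0, 0, 40], [0, 0, -25, 0, 0, 0, 40], [0, 0, 0, 0, 0, 0, 40]]]'

```text
time: 50.38
ee_pos: [476.3, 129.6, 116.6]
eef_rot: [1.0, 0.0, 0.004, -0.001]
ft_force: [0.1, -0.0, -0.7]
width: 0.662
grip_force: 19.6
```

Request:
move_arm --increments '[[[7.2, 38.6, 0, 0, 0, 0, 40], [7.2, 38.6, 0, 0, 0, 0, 40], [7.2, 38.6, 0, 0, 0, 0, 40], [7.2, 38.6, 0, 0, 0, 0, 40], [7.2, 38.6, 0, 0, 0, 0, 40], [7.2, 38.6, 0, 0, 0, 0, 40], [7.2, 38.6, 0, 0, 0, 0, 40], [0, 0, 0, 0, 0, 0, 40], [0, 0, 0, 0, 0, 0, 40]]]'

```text
time: 51.5
ee_pos: [524.3, -140.4, 113.6]
eef_rot: [1.0, -0.0, 0.0, -0.0]
ft_force: [-0.5, -0.6, -0.3]
width: 0.656
grip_force: 19.6
```

```bash
python3 - <<'E'
from h import *
st()
A,B=view("side"),view("top");robot.snapshot("side");robot.snapshot("top")
for n,W in(("side",A),("top",B)):
  for d in robot.spot_in(n,"disc_1"):
    w=atz(W,d["point"],18)
    if w[1]>-60: print(n,np.round(d["point"]),round(d["confidence"],2),np.round(w))
E
```

```text
t51.5 tcp [ 524.3 -140.4  113.6] z [ 0.     0.001 -1.   ] y [-0.    -1.    -0.001] q [-0.28  0.35  1.79  0.    1.    1.29] F [-0.5 -0.6 -0.3] w 59.8 g 19.6
side [285. 193.] 0.63 [479.  97.  18.]
side [286. 196.] 0.55 [478.  87.  18.]
top [275. 212.] 0.75 [486. 126.  18.]
```

Request:
move_arm --increments '[[[0.2, 0.6, 35, 0, 0, 0, 40], [0.2, 0.6, 35, 0, 0, 0, 40], [0.2, 0.6, 30, 0, 0, 0, 40], [0, 0, 7, 0, 0, 0, 40], [0, 0, 3, 0, 0, 0, 40], [0, 0, 0, 0, 0, 0, 40], [0, 0, 0, 0, 0, 0, 40]]]'

```text
time: 52.58
ee_pos: [526.8, -142.9, 5.6]
eef_rot: [1.0, 0.0, 0.002, 0.0]
ft_force: [0.2, -0.1, -1.0]
width: 0.658
grip_force: 19.6
```

```bash
python3 - <<'E'
from h import *
st()
E
```

```text
t52.6 tcp [ 526.8 -142.9    5.6] z [ 0.004 -0.001 -1.   ] y [ 0.    -1.     0.001] q [-0.29  0.49  1.9   0.    0.75  1.28] F [ 0.2 -0.1 -1. ] w 60.0 g 19.6
```

Request:
move_arm --increments '[[[0, 0, 2.3, 0, 0, 0, 40], [0, 0, 0, 0, 0, 0, 40], [0, 0, 0, 0, 0, 0, 85], [0, 0, 0, 0, 0, 0, 91], [0, 0, 0, 0, 0, 0, 91], [0, 0, -40, 0, 0, 0, 91], [0, 0, -50, 0, 0, 0, 91], [0, 0, -40, 0, 0, 0, 91]]]'

```text
time: 53.58
ee_pos: [526.0, -142.8, 134.0]
eef_rot: [1.0, 0.0, 0.002, 0.0]
ft_force: [0.9, 0.1, 0.5]
width: 0.998
grip_force: 0.0
```

Request:
move_arm --increments '[[[5, -47, -10, 0, 0, 0, 91], [5, -47, -10, 0, 0, 0, 91], [5, -47, -10, 0, 0, 0, 91], [5, -47, -10, 0, 0, 0, 91], [5, -47, -10, 0, 0, 0, 91], [0, 0, 0, 0, 0, 0, 91], [0, 0, 0, 0, 0, 0, 91]]]'

```text
time: 54.45
ee_pos: [550.2, 91.8, 181.8]
eef_rot: [1.0, 0.0, 0.001, 0.0]
ft_force: [0.7, -0.1, -0.2]
width: 0.994
grip_force: 0.0
```

```bash
python3 - <<'E'
from h import *
st();V=view("wrist");im=robot.snapshot("wrist");cv2.imwrite("pics/w14.png",im[:,:,::-1])
print("cam",V[1][:3,3])
for l,z in(("plate",8),("bar_face",13),("pot",0)):
    print(l,[(np.round(d["point"]).tolist(),round(d["confidence"],2),np.round(atz(V,d["point"],z),1).tolist()) for d in robot.spot_point("wrist",l)[:2]])
for d in robot.silhouettes("wrist","plate")[:1]:
    c,_=cv2.findContours(d["mask"].astype(np.uint8),0,2);c=max(c,key=cv2.contourArea)
    w=np.array([atz(V,p[0],8)[:2] for p in c],np.float32);print(d["confidence"],cv2.boundingRect(c),cv2.minAreaRect(w),np.round(cv2.boxPoints(cv2.minAreaRect(w)),1).tolist())
discs(z=33.5)
# gray profile down columns through bar
g=cv2.cvtColor(im,cv2.COLOR_RGB2GRAY).astype(int)
c=proj(V,[[650,94,8],[650,44,8],[650,144,8]]);print(c)
for q in c:
    x=int(q[0]);y=int(q[1]);print(x,y-22,g[y-22:y+16,x-2:x+3].mean(1).round().astype(int).tolist())
E
```

```text
t54.5 tcp [550.2  91.8 181.8] z [ 0.001 -0.001 -1.   ] y [ 0.001 -1.     0.001] q [ 0.15  0.31  1.66 -0.    1.17  1.72] F [ 0.7 -0.1 -0.2] w 90.7 g 0.0
cam [616.88503784  92.09941304 351.1543719 ]
plate [([326.0, 118.0], 0.66, [616.9, 91.5, 8.0]), ([326.0, 89.0], 0.15, [642.6, 91.3, 8.0])]
bar_face [([325.0, 88.0], 0.59, [643.2, 91.9, 13.0]), ([287.0, 268.0], 0.38, [464.5, 131.4, 13.0])]
pot [([576.0, 217.0], 0.83, [515.7, -171.5, 0.0]), ([608.0, 86.0], 0.52, [646.8, -179.0, 0.0])]
0.68 (175, 65, 298, 101) ((618.135498046875, 92.6190185546875), (90.43812561035156, 275.9641418457031), 0.8440373539924622) [[570.9000244140625, 229.89999389648438], [575.0, -46.0], [665.4000244140625, -44.70000076293945], [661.2999877929688, 231.3000030517578]]
wrist conf0.72 px [np.int32(281), np.int32(243), np.int32(305), np.int32(252)] ctr [482.1 126.8] flat 11 rms 1.91 rgb [70. 69. 68.]
wrist conf0.66 px [np.int32(271), np.int32(250), np.int32(306), np.int32(264)] ctr [475.3 127.8] flat 82 rms 5.79 rgb [89. 88. 85.]
[[322.81203237  81.10576874]
 [376.49139212  81.13010973]
 [269.1165297   81.08142042]]
322 59 [161, 163, 162, 162, 162, 163, 161, 163, 153, 154, 161, 164, 150, 151, 166, 146, 114, 96, 83, 82, 90, 95, 105, 131, 157, 153, 99, 91, 143, 162, 161, 163, 162, 161, 164, 161, 163, 162]
376 59 [163, 162, 160, 163, 162, 162, 164, 148, 151, 163, 164, 138, 142, 160, 160, 162, 162, 162, 163, 161, 162, 160, 159, 161, 159, 111, 71, 91, 139, 164, 163, 163, 162, 163, 161, 162, 161, 162]
269 59 [162, 163, 162, 161, 163, 160, 163, 163, 136, 139, 162, 163, 162, 157, 157, 163, 162, 162, 161, 163, 161, 162, 162, 163, 163, 165, 136, 82, 84, 138, 163, 161, 163, 163, 162, 163, 162, 161]
```

```bash
python3 - <<'E'
from h import *
V=view("wrist")
for c,b,t in((322,87.3,85.1),(376,87,84.2),(269,88.2,85.6)): print(np.round(atz(V,(c+.5,b),8),1),np.round(atz(V,(c+.5,t),18),1))
plan([((505,128.5,120),down(0),60,2)],lin=45)
E
```

```text
[645.1  93.9   8. ] [646.2  93.8  18. ]
[645.3  43.3   8. ] [646.9  44.8  18. ]
[644.4 143.5   8. ] [645.8 141.9  18. ]
[[[-22.9,-18.5,31,0.0001,-0.001,-0.0006,60],[-22.8,-18.5,31.1,0.0001,-0.001,-0.0006,60],[0,0,0,0,0,0,60],[0,0,0,0,0,0,60]]]
```

Request:
move_arm --increments '[[[-22.9, -18.5, 31, 0, 0, 0, 60], [-22.8, -18.5, 31.1, 0, 0, 0, 60], [0, 0, 0, 0, 0, 0, 60], [0, 0, 0, 0, 0, 0, 60]]]'

```text
time: 55.3
ee_pos: [506.6, 129.1, 121.0]
eef_rot: [1.0, 0.0, 0.002, -0.0]
ft_force: [0.5, -0.4, 0.7]
width: 0.661
grip_force: 0.0
```

```bash
cat >> h.py <<'E'
YAW=.85
def face(y): return 645.8-.0149*(y-94)
def pick(c,a,zt,ys,off=5):
    """disc centre c, flat direction a (deg), top-disc underside height zt; lay it at slot y=ys"""
    a=(a+180)%360-180;R=down(a);u=R.apply([1,0,0])[:2]
    q1=np.deg2rad
    p=np.array([*(np.array(c)-off*u),zt+1.8]);print("flat",a,"pick tcp",p.round(1))
    plan([(p+[0,0,40],R,55),(p,R,55,1)],lin=40,ang=.18)
    print("-- after grip")
    P=down(YAW);t=np.array([face(ys)-15-off-3,ys,8+2.5])
    plan([(p+[0,0,45],R,30),((t[0]-25,t[1],zt+46.8),P,30,2)],start=(p,R),lin=45,ang=.18)
    print("target",t.round(1))
E
python3 - <<'E'
from h import *
st();o=discs(z=33.5)
E
```

```text
t55.3 tcp [506.6 129.1 121. ] z [ 0.005  0.    -1.   ] y [ 0. -1. -0.] q [ 0.23  0.32  1.83 -0.    1.    1.8 ] F [ 0.5 -0.4  0.7] w 60.3 g 0.0
wrist conf0.83 px [np.int32(303), np.int32(228), np.int32(349), np.int32(263)] ctr [475.2 128.3] flat 172 rms 1.37 rgb [74. 73. 71.]
wrist conf0.68 px [np.int32(312), np.int32(219), np.int32(345), np.int32(231)] ctr [480.4 130.1] flat 21 rms 1.74 rgb [62. 61. 60.]
```

Request:
move_arm --increments '[[[-20, 0, 0, 0, 0, 0, 60], [-20, 0, 0, 0, 0, 0, 60], [0, 0, 0, 0, 0, 0, 60], [0, 0, 0, 0, 0, 0, 60]]]'

```text
time: 55.9
ee_pos: [466.8, 129.2, 120.8]
eef_rot: [1.0, -0.0, 0.002, -0.0]
ft_force: [-0.1, -1.2, -0.4]
width: 0.658
grip_force: 0.0
```

```bash
python3 - <<'E'
from h import *
st();o=discs(z=33.5,save="pics/w15.png")
x,a,e,d=min(o,key=lambda t:t[2])
pick(x,a,25.5,182.6)
E
```

```text
t55.9 tcp [466.8 129.2 120.8] z [ 0.005  0.    -1.   ] y [-0. -1. -0.] q [ 0.25  0.26  1.91 -0.    0.97  1.82] F [-0.1 -1.2 -0.4] w 60.0 g 0.0
wrist conf0.71 px [np.int32(315), np.int32(171), np.int32(346), np.int32(183)] ctr [477.4 129.8] flat 23 rms 1.91 rgb [83. 84. 82.]
wrist conf0.64 px [np.int32(304), np.int32(179), np.int32(350), np.int32(222)] ctr [474.3 128.3] flat 6 rms 0.60 rgb [87. 85. 82.]
flat 5.603058417149867 pick tcp [469.3 127.8  27.3]
[[[1.3,0.7,26.5,0,-0.0019,-0.0491,55],[1.3,0.8,26.5,0,-0.0019,-0.0491,55],[0,0,40,0,0,0,55],[0,0,0,0,0,0,55]]]
-- after grip
[[[0,0,-45,0,0,0,30],[33,-10.5,0,0,0,0.0207,30],[32.8,-11.2,0,0,0,0.0207,30],[32.5,-11.9,0,0,0,0.0207,30],[32.3,-12.6,0,0,0,0.0207,30],[0,0,0,0,0,0,30],[0,0,0,0,0,0,30]]]
target [621.5 182.6  10.5]
```

Request:
move_arm --increments '[[[1.3, 0.7, 26.5, 0, -0.0019, -0.0491, 55], [1.3, 0.8, 26.5, 0, -0.0019, -0.0491, 55], [0, 0, 40, 0, 0, 0, 55], [0, 0, 0, 0, 0, 0, 55], [0, 0, 0, 0, 0, 0, 30], [0, 0, 0, 0, 0, 0, 30], [0, 0, 0, 0, 0, 0, 30], [0, 0, 0, 0, 0, 0, 30]]]' --squeeze 10

```text
time: 57.0
ee_pos: [469.0, 128.1, 28.3]
eef_rot: [0.999, 0.049, 0.001, -0.0]
ft_force: [0.5, -0.9, 6.2]
width: 0.384
grip_force: 10.0
```

Request:
move_arm --increments '[[[0, 0, -45, 0, 0, 0, 30], [33, -10.5, 0, 0, 0, 0.0207, 30], [32.8, -11.2, 0, 0, 0, 0.0207, 30], [32.5, -11.9, 0, 0, 0, 0.0207, 30], [32.3, -12.6, 0, 0, 0, 0.0207, 30], [0, 0, 0, 0, 0, 0, 30], [0, 0, 0, 0, 0, 0, 30]]]'

```text
time: 57.88
ee_pos: [593.8, 182.3, 71.3]
eef_rot: [1.0, 0.008, -0.002, 0.0]
ft_force: [-0.3, -0.5, 0.5]
width: 0.389
grip_force: 10.0
```

```bash
python3 - <<'E'
from h import *
st();P=down(YAW)
plan([((621.5,182.6,30),P,30),((621.5,182.6,11),P,30,1)],lin=25)
E
```

```text
t57.9 tcp [593.8 182.3  71.3] z [-0.004 -0.001 -1.   ] y [ 0.016 -1.     0.001] q [0.28 0.51 1.64 0.   0.99 1.83] F [-0.3 -0.5  0.5] w 35.5 g 10.0
[[[13.9,0,20.6,0.0005,0.0018,0.0005,30],[13.9,0,20.6,0.0005,0.0018,0.0005,30],[0,0,19,0,0,0,30],[0,0,0,0,0,0,30]]]
```

Request:
move_arm --increments '[[[13.9, 0, 20.6, 0.0005, 0.0018, 0.0005, 30], [13.9, 0, 20.6, 0.0005, 0.0018, 0.0005, 30], [0, 0, 10, 0, 0, 0, 30], [0, 0, 9, 0, 0, 0, 30], [0, 0, 0, 0, 0, 0, 30]]]'

```text
time: 58.5
ee_pos: [622.1, 183.0, 11.6]
eef_rot: [1.0, 0.007, 0.001, -0.0]
ft_force: [0.1, 1.1, 0.1]
width: 0.381
grip_force: 10.0
```

Request:
move_arm --increments '[[[1.5, 0, 0, 0, 0, 0, 30], [1.5, 0, 0, 0, 0, 0, 30], [0, 0, 0, 0, 0, 0, 30]]]' --squeeze 6

```text
time: 58.88
ee_pos: [625.4, 183.2, 11.7]
eef_rot: [1.0, 0.007, 0.001, -0.0]
ft_force: [-1.4, 0.4, -0.3]
width: 0.386
grip_force: 6.0
```

```bash
python3 - <<'E'
from h import *
st()
E
```

```text
t58.9 tcp [625.4 183.2  11.7] z [ 0.001  0.001 -1.   ] y [ 0.014 -1.    -0.001] q [0.27 0.61 1.63 0.   0.9  1.82] F [-1.4  0.4 -0.3] w 35.2 g 6.0
```

Request:
move_arm --increments '[[[0, 0, 0.9, 0, 0, 0, 30], [1.5, 0, 0, 0, 0, 0, 30], [1, 0, 0, 0, 0, 0, 30], [0, 0, 0, 0, 0, 0, 30], [0, 0, 0, 0, 0, 0, 30]]]'

```text
time: 59.5
ee_pos: [626.0, 183.0, 10.6]
eef_rot: [1.0, 0.007, -0.002, -0.0]
ft_force: [-7.5, -0.0, 5.6]
width: 0.387
grip_force: 6.0
```

```bash
python3 - <<'E'
from h import *
st()
E
```

```text
t59.5 tcp [626.  183.   10.6] z [-0.003  0.    -1.   ] y [ 0.014 -1.    -0.   ] q [0.27 0.61 1.62 0.   0.91 1.82] F [-7.5 -0.   5.6] w 35.3 g 6.0
```

Request:
move_arm --increments '[[[0, 0, 0, 0, 0, 0, 46], [0, 0, 0, 0, 0, 0, 46], [0, 0, -40, 0, 0, 0, 46], [0, 0, -50, 0, 0, 0, 50], [-39, 13.5, -5, 0, 0, 0, 60], [-39, 13.5, -5, 0, 0, 0, 60], [-39, 13.5, 0, 0, 0, 0, 60], [-39, 13.5, 0, 0, 0, 0.007, 60], [0, 0, 0, 0, 0, 0.007, 60], [0, 0, 0, 0, 0, 0, 60]]]'

```text
time: 60.75
ee_pos: [474.8, 127.1, 110.9]
eef_rot: [1.0, 0.0, 0.003, -0.001]
ft_force: [0.0, 0.2, -0.3]
width: 0.663
grip_force: 0.0
```

```bash
python3 - <<'E'
from h import *
st();o=discs(z=25.5,save="pics/w16.png")
x,a,e,d=min(o,key=lambda t:t[2])
pick(x,a,17.5,122.6)
E
```

```text
t60.8 tcp [474.8 127.1 110.9] z [ 0.005  0.001 -1.   ] y [ 0.    -1.    -0.001] q [ 0.24  0.28  1.91 -0.    0.95  1.81] F [ 0.   0.2 -0.3] w 60.5 g 0.0
wrist conf0.63 px [np.int32(301), np.int32(189), np.int32(347), np.int32(234)] ctr [474.1 128.2] flat 359 rms 0.52 rgb [83. 82. 79.]
wrist conf0.57 px [np.int32(314), np.int32(184), np.int32(345), np.int32(198)] ctr [474.8 128.2] flat 126 rms 1.59 rgb [74. 74. 72.]
wrist conf0.57 px [np.int32(223), np.int32(0), np.int32(269), np.int32(16)] ctr [627.1 179.3] flat 76 rms 3.90 rgb [122. 118. 113.]
flat -0.9816191584980061 pick tcp [469.1 128.3  19.3]
[[[-3,-0.5,25.6,-0.0006,-0.0021,0.0089,55],[-2.9,-0.5,25.6,-0.0006,-0.0021,0.0089,55],[0,0,40,0,0,0,55],[0,0,0,0,0,0,55]]]
-- after grip
[[[0,0,-45,0,0,0,30],[42.8,1.2,0,0,0,-0.0107,30],[42.8,1.6,0,0,0,-0.0107,30],[42.8,2.1,0,0,0,-0.0107,30],[0,0,0,0,0,0,30],[0,0,0,0,0,0,30]]]
target [622.4 122.6  10.5]
```

Request:
move_arm --increments '[[[-3, -0.5, 25.6, 0, -0.0021, 0.0089, 55], [-2.9, -0.5, 25.6, 0, -0.0021, 0.0089, 55], [0, 0, 39, 0, 0, 0, 55], [0, 0, 0, 0, 0, 0, 55], [0, 0, 0, 0, 0, 0, 30], [0, 0, 0, 0, 0, 0, 30], [0, 0, 0, 0, 0, 0, 30], [0, 0, 0, 0, 0, 0, 30]]]' --squeeze 10

```text
time: 61.85
ee_pos: [468.3, 128.3, 21.3]
eef_rot: [1.0, -0.009, 0.001, -0.001]
ft_force: [0.1, -0.0, 5.6]
width: 0.382
grip_force: 10.0
```

Request:
move_arm --increments '[[[0, 0, -45, 0, 0, 0, 30], [42.8, 1.2, 0, 0, 0, 0.0107, 30], [42.8, 1.6, 0, 0, 0, -0.0107, 30], [42.8, 2.1, 0, 0, 0, -0.0107, 30], [0, 0, 0, 0, 0, -0.0214, 30], [12.5, 0, 20, 0, 0, 0, 30], [12.5, 0, 20, 0, 0, 0, 30], [0, 0, 0, 0, 0, 0, 30], [0, 0, 0, 0, 0, 0, 30]]]'

```text
time: 62.98
ee_pos: [619.4, 120.8, 25.3]
eef_rot: [1.0, 0.008, -0.001, -0.0]
ft_force: [0.2, -1.4, 0.1]
width: 0.379
grip_force: 10.0
```

```bash
python3 - <<'E'
from h import *
st();P=down(YAW)
plan([((622.4,122.6,10.9),P,30,1),((627,122.6,10.9),P,30,2)],lin=10)
E
```

```text
t63.0 tcp [619.4 120.8  25.3] z [-0.003  0.001 -1.   ] y [ 0.015 -1.    -0.001] q [0.17 0.57 1.67 0.   0.91 1.73] F [ 0.2 -1.4  0.1] w 34.6 g 10.0
[[[1.5,-0.9,7.2,-0.0004,0.0014,0.0001,30],[1.5,-0.9,7.2,-0.0004,0.0014,0.0001,30],[0,0,0,0,0,0,30],[4.6,0.1,0,0,0,0,30],[0,0,0,0,0,0,30],[0,0,0,0,0,0,30]]]
```

Request:
move_arm --increments '[[[1.5, -0.9, 7, 0, 0.0014, 0, 30], [1.5, -0.9, 6.7, 0, 0.0014, 0, 30], [0, 0, 0, 0, 0, 0, 30], [2.5, 0, 0, 0, 0, 0, 30], [2.5, 0, 0.3, 0, 0, 0, 30], [0, 0, 0, 0, 0, 0, 30], [0, 0, 0, 0, 0, 0, 30]]]' --squeeze 6

```text
time: 63.85
ee_pos: [626.6, 122.7, 10.7]
eef_rot: [1.0, 0.007, -0.001, -0.0]
ft_force: [-5.5, 0.4, 5.0]
width: 0.386
grip_force: 6.0
```

```bash
python3 - <<'E'
from h import *
st()
E
```

```text
t63.9 tcp [626.6 122.7  10.7] z [-0.003  0.001 -1.   ] y [ 0.015 -1.    -0.001] q [0.17 0.6  1.66 0.   0.89 1.73] F [-5.5  0.4  5. ] w 35.2 g 6.0
```

Request:
move_arm --increments '[[[0, 0, 0, 0, 0, 0, 46], [0, 0, 0, 0, 0, 0, 46], [0, 0, -40, 0, 0, 0, 46], [0, 0, -50, 0, 0, 0, 50], [-38, -2, 0, 0, 0, 0, 60], [-38, -2, 0, 0, 0, 0, 60], [-38, -1, 0, 0, 0, 0, 60], [-38, -1, 0, 0, 0, 0.007, 60], [0, 0, 0, 0, 0, 0.007, 60], [0, 0, 0, 0, 0, 0, 60]]]'

```text
time: 65.1
ee_pos: [477.5, 126.6, 101.2]
eef_rot: [1.0, 0.0, 0.002, -0.001]
ft_force: [0.7, -0.3, 0.3]
width: 0.658
grip_force: 0.0
```

```bash
python3 - <<'E'
from h import *
st();o=discs(z=17.5,save="pics/w17.png")
x,a,e,d=min(o,key=lambda t:t[2])
E
```

```text
t65.1 tcp [477.5 126.6 101.2] z [ 0.003  0.001 -1.   ] y [ 0.001 -1.    -0.001] q [0.24 0.3  1.91 0.   0.93 1.81] F [ 0.7 -0.3  0.3] w 60.0 g 0.0
wrist conf0.98 px [np.int32(310), np.int32(0), np.int32(354), np.int32(14)] ctr [629.1 124.2] flat 144 rms 3.35 rgb [124. 120. 115.]
wrist conf0.87 px [np.int32(219), np.int32(0), np.int32(266), np.int32(16)] ctr [603.3 180.6] flat 0 rms 4.50 rgb [124. 120. 115.]
wrist conf0.84 px [np.int32(301), np.int32(190), np.int32(345), np.int32(236)] ctr [474.6 127.2] flat 264 rms 0.42 rgb [82. 81. 78.]
```

```bash
cat >> h.py <<'E'
def pick2(c,a,zt,ys,off=5,dz=2.5):
    f=np.deg2rad(a);u=np.array([np.cos(f),np.sin(f)]);R=down(a-180);P=down(180+YAW)
    p=np.array([*(np.array(c)-off*u),zt+dz]);print("pick",p.round(1))
    plan([(p+[0,0,35],R,55),(p,R,55,1)],lin=40,ang=.18)
    print("-- after grip");t=np.array([face(ys)-15-off-3,ys,25])
    plan([(p+[0,0,50],R,30),((t[0]-20,t[1],zt+52),P,30,1),(t,P,30,2)],start=(p,R),lin=45,ang=.18)
    print("target",t.round(1))
E
python3 - <<'E'
from h import *
pick2((474.6,127.2),264,9.5,62.6)
E
```

```text
pick [475.1 132.2  12. ]
[[[-0.3,-0.6,6,0.0001,-0.0003,-0.1628,55],[-0.2,-0.7,6,0.0001,-0.0003,-0.1628,55],[-0.1,-0.7,6,0.0001,-0.0003,-0.1628,55],[0,-0.7,6,0.0001,-0.0003,-0.1628,55],[0.2,-0.7,6,0.0001,-0.0003,-0.1628,55],[0.3,-0.6,6,0.0001,-0.0003,-0.1628,55],[0.4,-0.6,6,0.0001,-0.0003,-0.1628,55],[0.5,-0.5,6,0.0001,-0.0003,-0.1628,55],[0.5,-0.4,6,0.0001,-0.0003,-0.1628,55],[0,0,35,0,0,0,55],[0,0,0,0,0,0,55]]]
-- after grip
[[[0,0,-25,0,0,0,30],[0,0,-25,0,0,0,30],[-5.6,13.5,0,0,0,-0.169,30],[-7.8,12.3,0,0,0,-0.169,30],[-9.7,10.9,0,0,0,-0.169,30],[-11.4,9.1,0,0,0,-0.169,30],[-12.8,7,0,0,0,-0.169,30],[-13.8,4.8,0.1,0,0,-0.169,30],[-14.4,2.4,0,0,0,-0.169,30],[-14.6,-0.1,0,0,0,-0.169,30],[-14.4,-2.5,0.1,0,0,-0.169,30],[-13.7,-4.9,0,0,0,-0.169,30]]]
[[[0,0,0,0,0,0,30],[-20,-0.3,36.5,0,0,0,30],[0,0,0,0,0,0,30],[0,0,0,0,0,0,30]]]
target [623.3  62.6  25. ]
```

Request:
move_arm --increments '[[[-0.3, -0.6, 6, 0, 0, -0.1628, 55], [-0.2, -0.7, 6, 0, 0, -0.1628, 55], [-0.1, -0.7, 6, 0, 0, -0.1628, 55], [0, -0.7, 6, 0, 0, -0.1628, 55], [0.2, -0.7, 6, 0, 0, -0.1628, 55], [0.3, -0.6, 6, 0, 0, -0.1628, 55], [0.4, -0.6, 6, 0, 0, -0.1628, 55], [0.5, -0.5, 6, 0, 0, -0.1628, 55], [0.5, -0.4, 6, 0, 0, -0.1628, 55], [0, 0, 35, 0, 0, 0, 55], [0, 0, 0, 0, 0, 0, 55], [0, 0, 0, 0, 0, 0, 55]]]'

```text
time: 66.7
ee_pos: [474.7, 132.3, 12.1]
eef_rot: [0.743, 0.669, 0.001, 0.0]
ft_force: [0.2, -0.3, 0.8]
width: 0.602
grip_force: 0.0
```

Request:
move_arm --increments '[[[0, 0, 0, 0, 0, 0, 30], [0, 0, 0, 0, 0, 0, 30], [0, 0, 0, 0, 0, 0, 30], [0, 0, 0, 0, 0, 0, 30]]]' --squeeze 10

```text
time: 67.2
ee_pos: [474.2, 132.3, 12.4]
eef_rot: [0.743, 0.669, 0.001, 0.0]
ft_force: [0.2, 0.2, 5.3]
width: 0.384
grip_force: 10.0
```

Request:
move_arm --increments '[[[0, 0, -25, 0, 0, 0, 30], [0, 0, -25, 0, 0, 0, 30], [-5.6, 13.5, 0, 0, 0, -0.169, 30], [-7.8, 12.3, 0, 0, 0, -0.169, 30], [-9.7, 10.9, 0, 0, 0, -0.169, 30], [-11.4, 9.1, 0, 0, 0, -0.169, 30], [-12.8, 7, 0, 0, 0, -0.169, 30], [-13.8, 4.8, 0, 0, 0, -0.169, 30], [-14.4, 2.4, 0, 0, 0, -0.169, 30], [-14.6, -0.1, 0, 0, 0, -0.169, 30], [-14.4, -2.5, 0, 0, 0, -0.169, 30], [-13.7, -4.9, 0, 0, 0, -0.169, 30]]]'

```text
time: 68.7
ee_pos: [601.8, 62.3, 61.3]
eef_rot: [-0.01, 1.0, 0.0, -0.0]
ft_force: [-0.7, -0.9, -0.8]
width: 0.385
grip_force: 10.0
```

Request:
move_arm --increments '[[[0, 0, 0, 0, 0, 0, 30], [-20, -0.3, 36.5, 0, 0, 0, 30], [0, 0, 0, 0, 0, 0, 30], [0, 0, 0, 0, 0, 0, 30]]]'

```text
time: 69.2
ee_pos: [621.1, 62.8, 25.5]
eef_rot: [-0.007, 1.0, 0.0, -0.0]
ft_force: [0.5, -0.2, 0.3]
width: 0.38
grip_force: 10.0
```

```bash
python3 - <<'E'
from h import *
st();P=down(180+YAW)
plan([((623.3,62.6,11.2),P,30,1),((627.8,62.6,10.9),P,30,2)],lin=10)
E
```

```text
t69.2 tcp [621.1  62.8  25.5] z [-0.     0.001 -1.   ] y [-0.013  1.     0.001] q [ 0.08  0.56  1.69  0.    0.9  -1.5 ] F [ 0.5 -0.2  0.3] w 34.7 g 10.0
[[[-1.1,-0.1,7.2,0.0004,-0.0001,-0.0008,30],[-1.1,-0.1,7.2,0.0004,-0.0001,-0.0008,30],[0,0,0,0,0,0,30],[-4.5,-0.1,0.3,0,0,0,30],[0,0,0,0,0,0,30],[0,0,0,0,0,0,30]]]
```

Request:
move_arm --increments '[[[-1.1, 0, 7.2, 0, 0, 0, 30], [-1.1, 0, 7, 0, 0, 0, 30], [0, 0, 0, 0, 0, 0, 30], [-2.5, 0, 0, 0, 0, 0, 30], [-2.2, 0, 0.3, 0, 0, 0, 30], [0, 0, 0, 0, 0, 0, 30], [0, 0, 0, 0, 0, 0, 30]]]' --squeeze 6

```text
time: 70.08
ee_pos: [628.0, 62.6, 10.7]
eef_rot: [-0.007, 1.0, 0.0, -0.001]
ft_force: [-4.5, -0.1, 3.0]
width: 0.391
grip_force: 6.0
```

```bash
python3 - <<'E'
from h import *
st()
E
```

```text
t70.1 tcp [628.   62.6  10.7] z [-0.001  0.001 -1.   ] y [-0.014  1.     0.001] q [ 0.08  0.59  1.68  0.    0.88 -1.51] F [-4.5 -0.1  3. ] w 35.7 g 6.0
```

Request:
move_arm --increments '[[[0, 0, 0, 0, 0, 0, 46], [0, 0, 0, 0, 0, 0, 46], [0, 0, -40, 0, 0, 0, 46], [0, 0, -45, 0, 0, 0.16, 50], [35, 27, 0, 0, 0, 0.16, 60], [35, 20, 0, 0, 0, 0.16, 60], [37, 14, 0, 0, 0, 0.16, 60], [37, 8, 0, 0, 0, 0.16, 60], [20, -2, 0, 0, 0, 0.16, 60], [0, 0, 0, 0, 0, 0.16, 60], [0, 0, 0, 0, 0, 0.16, 60], [0, 0, 0, 0, 0, 0, 60]]]'

```text
time: 71.58
ee_pos: [503.5, 194.2, 95.9]
eef_rot: [0.591, 0.807, 0.001, 0.0]
ft_force: [0.2, 0.8, 0.1]
width: 0.658
grip_force: 0.0
```

```bash
python3 - <<'E'
from h import *
st();o=discs(z=9.5,save="pics/w18.png")
E
```

```text
t71.6 tcp [503.5 194.2  95.9] z [ 0.002  0.001 -1.   ] y [0.953 0.302 0.002] q [0.35 0.37 1.82 0.   0.95 0.04] F [0.2 0.8 0.1] w 60.0 g 0.0
wrist conf0.75 px [np.int32(268), np.int32(251), np.int32(286), np.int32(264)] ctr [479.1 160.8] flat 219 rms 3.23 rgb [67. 66. 66.]
```

```bash
python3 - <<'E'
from h import *
plan([((474.5,131,95),down(84),60,2)],ang=.17)
E
```

```text
[[[-17.1,-15.5,0.2,0.0005,-0.0003,0.1374,60],[-19.1,-13,0.2,0.0005,-0.0003,0.1374,60],[-20.7,-10.3,0.3,0.0005,-0.0003,0.1374,60],[0,0,0,0,0,0,60],[0,0,0,0,0,0,60]]]
```

Request:
move_arm --increments '[[[-17.1, -15.5, 0.2, 0, 0, 0.1374, 60], [-19.1, -13, 0.2, 0, 0, 0.1374, 60], [-20.7, -10.3, 0.3, 0, 0, 0.1374, 60], [0, 0, 0, 0, 0, 0, 60], [0, 0, 0, 0, 0, 0, 60]]]'

```text
time: 72.3
ee_pos: [474.8, 131.5, 95.2]
eef_rot: [0.743, 0.669, 0.001, 0.0]
ft_force: [0.9, -0.3, 0.7]
width: 0.657
grip_force: 0.0
```

```bash
python3 - <<'E'
from h import *
st();o=discs(z=9.5,save="pics/w18.png")
x,a,e,d=min(o,key=lambda t:t[2]);pick2(x,a,1.5,2.6,dz=2.3)
E
```

```text
t72.3 tcp [474.8 131.5  95.2] z [ 0.002  0.001 -1.   ] y [ 0.995 -0.105  0.002] q [0.25 0.3  1.92 0.   0.91 0.35] F [ 0.9 -0.3  0.7] w 59.9 g 0.0
wrist conf0.83 px [np.int32(509), np.int32(176), np.int32(558), np.int32(224)] ctr [630.3 122.5] flat 235 rms 1.21 rgb [120. 116. 111.]
wrist conf0.77 px [np.int32(509), np.int32(91), np.int32(562), np.int32(144)] ctr [629.5 183.1] flat 242 rms 1.29 rgb [121. 117. 112.]
wrist conf0.73 px [np.int32(302), np.int32(189), np.int32(348), np.int32(235)] ctr [473.4 129.8] flat 285 rms 0.44 rgb [109. 107. 103.]
pick [472.1 134.6   3.8]
[[[0.9,-1,18.8,0.0005,-0.0004,-0.1237,55],[1,-0.9,18.8,0.0005,-0.0004,-0.1237,55],[1.1,-0.7,18.8,0.0005,-0.0004,-0.1237,55],[0,0,35,0,0,0,55],[0,0,0,0,0,0,55]]]
-- after grip
[[[0,0,-25,0,0,0,30],[0,0,-25,0,0,0,30],[-20.3,11.6,0,0,0,-0.1649,30],[-21.9,8.1,0,0,0,-0.1649,30],[-22.9,4.4,0,0,0,-0.1649,30],[-23.3,0.6,0,0,0,-0.1649,30],[-23.1,-3.3,0,0,0,-0.1649,30],[-22.3,-7,0,0,0,-0.1649,30],[-20.8,-10.6,0,0,0,-0.1649,30],[-18.8,-13.8,0,0,0,-0.1649,30],[0,0,0,0,0,0,30],[-20,-0.3,28.5,0,0,0,30]]]
[[[0,0,0,0,0,0,30],[0,0,0,0,0,0,30]]]
target [624.2   2.6  25. ]
```

Request:
move_arm --increments '[[[0.9, -1, 18.8, 0, 0, -0.1237, 55], [1, -0.9, 18.8, 0, 0, -0.1237, 55], [1.1, -0.7, 18.8, 0, 0, -0.1237, 55], [0, 0, 35, 0, 0, 0, 55], [0, 0, 0, 0, 0, 0, 55], [0, 0, 0, 0, 0, 0, 30], [0, 0, 0, 0, 0, 0, 30], [0, 0, 0, 0, 0, 0, 30], [0, 0, 0, 0, 0, 0, 30]]]' --squeeze 10

```text
time: 73.53
ee_pos: [471.5, 134.0, 3.7]
eef_rot: [0.608, 0.794, 0.001, 0.0]
ft_force: [0.8, -0.4, -0.7]
width: 0.385
grip_force: 10.0
```

Request:
move_arm --increments '[[[0, 0, -25, 0, 0, 0, 30], [0, 0, -25, 0, 0, 0, 30], [-20.3, 11.6, 0, 0, 0, -0.1649, 30], [-21.9, 8.1, 0, 0, 0, -0.1649, 30], [-22.9, 4.4, 0, 0, 0, -0.1649, 30], [-23.3, 0.6, 0, 0, 0, -0.1649, 30], [-23.1, -3.3, 0, 0, 0, -0.1649, 30], [-22.3, -7, 0, 0, 0, -0.1649, 30], [-20.8, -10.6, 0, 0, 0, -0.1649, 30], [-18.8, -13.8, 0, 0, 0, -0.1649, 30], [0, 0, 0, 0, 0, 0, 30], [-20, -0.3, 28.5, 0, 0, 0, 30]]]'

```text
time: 75.03
ee_pos: [623.6, 2.0, 26.7]
eef_rot: [-0.005, 1.0, 0.001, 0.002]
ft_force: [-0.1, 0.7, -0.1]
width: 0.387
grip_force: 10.0
```

Request:
move_arm --increments '[[[0, 0, 0, 0, 0, 0, 30], [0, 0, 0, 0, 0, 0, 30]]]'

```text
time: 75.28
ee_pos: [622.4, 2.2, 25.3]
eef_rot: [-0.006, 1.0, 0.0, -0.0]
ft_force: [0.1, -0.1, 0.0]
width: 0.388
grip_force: 10.0
```

```bash
python3 - <<'E'
from h import *
st();P=down(180+YAW)
plan([((624.2,2.6,11.2),P,30,1),((628.9,2.6,10.9),P,30,2)],lin=10)
E
```

```text
t75.3 tcp [622.4   2.2  25.3] z [-0.     0.001 -1.   ] y [-0.012  1.     0.001] q [-0.02  0.56  1.69  0.    0.89 -1.6 ] F [ 0.1 -0.1  0. ] w 35.4 g 10.0
[[[-0.9,0.2,7.1,0.0005,-0.0002,-0.0015,30],[-0.9,0.2,7.1,0.0005,-0.0002,-0.0015,30],[0,0,0,0,0,0,30],[-4.7,-0.1,0.3,0,0,0,30],[0,0,0,0,0,0,30],[0,0,0,0,0,0,30]]]
```

Request:
move_arm --increments '[[[-0.9, 0.2, 7.3, 0, 0, 0, 30], [-0.9, 0.2, 7.3, 0, 0, 0, 30], [0, 0, 0, 0, 0, 0, 30], [-2.5, 0, 0.3, 0, 0, 0, 30], [-2.5, 0, 0.3, 0, 0, 0, 30], [0, 0, 0, 0, 0, 0, 30], [0, 0, 0, 0, 0, 0, 30]]]' --squeeze 6

```text
time: 76.15
ee_pos: [627.3, 2.1, 9.7]
eef_rot: [-0.006, 1.0, 0.0, -0.003]
ft_force: [-5.6, 0.4, 3.9]
width: 0.387
grip_force: 6.0
```

```bash
python3 - <<'E'
from h import *
st()
E
```

```text
t76.2 tcp [627.3   2.1   9.7] z [-0.006  0.001 -1.   ] y [-0.012  1.     0.001] q [-0.02  0.59  1.69  0.    0.87 -1.6 ] F [-5.6  0.4  3.9] w 35.3 g 6.0
```

Request:
move_arm --increments '[[[0, 0, 0, 0, 0, 0, 46], [0, 0, 0, 0, 0, 0, 46], [0, 0, -45, 0, 0, 0, 46], [0, 0, -50, 0, 0, 0, 60], [9, 45, -20, 0, 0, 0, 60], [9, 45, -20, 0, 0, 0, 60], [0, 0, 0, 0, 0, 0, 60], [0, 0, 0, 0, 0, 0, 60]]]'

```text
time: 77.15
ee_pos: [611.0, 91.6, 144.7]
eef_rot: [-0.007, 1.0, 0.0, 0.0]
ft_force: [0.4, -0.6, 0.5]
width: 0.658
grip_force: 0.0
```

```bash
python3 - <<'E'
from h import *
st();o=discs(z=16,save="pics/w19.png")
for x,a,e,d in o: print(x.round(1),"gap est",round(face(x[1])-15-x[0],1))
V=view("wrist");print("cam",V[1][:3,3].round())
im=cv2.imread("pics/w19.png",0).astype(int)
for x,a,e,d in o:
    # profile across flat/bar at the disc's column, +x is image direction
    q=proj(V,[[X,x[1]-.0149*0,16] for X in np.arange(636,660,1)])
    print([im[int(round(v[1])),int(round(v[0]))] for v in q])
E
```

```text
t77.2 tcp [611.   91.6 144.7] z [ 0.001  0.    -1.   ] y [-0.013  1.     0.   ] q [ 0.13  0.43  1.57  0.    1.14 -1.45] F [ 0.4 -0.6  0.5] w 60.1 g 0.0
wrist conf0.92 px [np.int32(406), np.int32(198), np.int32(447), np.int32(236)] ctr [627.5 182. ] flat 355 rms 0.74 rgb [139. 134. 129.]
wrist conf0.88 px [np.int32(206), np.int32(199), np.int32(248), np.int32(235)] ctr [629.9   4. ] flat 359 rms 0.67 rgb [112. 108. 104.]
wrist conf0.78 px [np.int32(340), np.int32(199), np.int32(379), np.int32(235)] ctr [628.5 122.6] flat 360 rms 0.47 rgb [124. 119. 115.]
wrist conf0.68 px [np.int32(273), np.int32(199), np.int32(313), np.int32(235)] ctr [629.3  63.5] flat 1 rms 0.34 rgb [123. 119. 114.]
wrist conf0.66 px [np.int32(174), np.int32(154), np.int32(479), np.int32(249)] ctr [614.6  95.1] flat 1 rms 78.55 rgb [153. 149. 148.]
[627.5 182. ] gap est 2.0
[629.9   4. ] gap est 2.3
[628.5 122.6] gap est 1.9
[629.3  63.5] gap est 2.0
[614.6  95.1] gap est 16.1
cam [541.  90. 313.]
[np.int64(139), np.int64(138), np.int64(136), np.int64(138), np.int64(136), np.int64(135), np.int64(134), np.int64(85),
[... 963 characters left out ...]
np.int64(136), np.int64(136), np.int64(137), np.int64(137), np.int64(137), np.int64(138), np.int64(137), np.int64(132), np.int64(95), np.int64(124), np.int64(177), np.int64(183), np.int64(179), np.int64(178), np.int64(186), np.int64(181), np.int64(183), np.int64(179), np.int64(179), np.int64(181), np.int64(156), np.int64(135), np.int64(170)]
[np.int64(187), np.int64(187), np.int64(187), np.int64(186), np.int64(185), np.int64(183), np.int64(143), np.int64(76), np.int64(65), np.int64(132), np.int64(179), np.int64(183), np.int64(165), np.int64(123), np.int64(97), np.int64(100), np.int64(92), np.int64(102), np.int64(140), np.int64(172), np.int64(188), np.int64(160), np.int64(135), np.int64(167)]
```

```bash
python3 - <<'E'
from h import *
P=down(180+YAW)
plan([((587.5,182.6,60),P,0,1),((587.5,182.6,11.5),P,0,1)],lin=45)
E
```

```text
[[[7.4,30.7,28,0.0001,-0.0002,-0.0011,0],[7.4,30.7,28,0.0001,-0.0002,-0.0011,0],[7.3,30.7,28,0.0001,-0.0002,-0.0011,0],[0,0,0,0,0,0,0],[0,0,24.2,0,0,0,0],[0,0,24.2,0,0,0,0],[0,0,0,0,0,0,0]]]
```

Request:
move_arm --increments '[[[7.4, 30.7, 28, 0, 0, 0, 0], [7.4, 30.7, 28, 0, 0, 0, 0], [7.3, 30.7, 28, 0, 0, -0.003, 0], [0, 0, 0, 0, 0, 0, 0], [0, 0, 24.2, 0, 0, 0, 0], [0, 0, 24.2, 0, 0, 0, 0], [0, 0, 0, 0, 0, 0, 0]]]'

```text
time: 78.12
ee_pos: [587.3, 181.9, 11.5]
eef_rot: [-0.007, 1.0, -0.0, -0.001]
ft_force: [-0.1, -0.2, 0.5]
width: 0.005
grip_force: 0.0
```

Request:
move_arm --increments '[[[-3, 0, 0, 0, 0, 0, 0], [-2, 0, 0, 0, 0, 0, 0], [-2, 0, 0, 0, 0, 0, 0], [-1.5, 0, 0, 0, 0, 0, 0], [0, 0, 0, 0, 0, 0, 0]]]'

```text
time: 78.75
ee_pos: [595.8, 183.9, 12.7]
eef_rot: [-0.008, 1.0, 0.0, -0.0]
ft_force: [-1.8, -0.5, 0.9]
width: 0.005
grip_force: 0.7
```

```bash
python3 - <<'E'
from h import *
st()
E
```

```text
t78.8 tcp [595.8 183.9  12.7] z [-0.     0.001 -1.   ] y [-0.016  1.     0.001] q [ 0.28  0.57  1.7   0.    0.87 -1.31] F [-1.8 -0.5  0.9] w 0.4 g 0.7
```

Request:
move_arm --increments '[[[-1.5, 0, 0.5, 0, 0, 0, 0], [-1.5, 0, 0.5, 0, 0, 0, 0], [0, 0, 0, 0, 0, 0, 0], [0, 0, 0, 0, 0, 0, 0]]]'

```text
time: 79.25
ee_pos: [596.4, 183.7, 11.3]
eef_rot: [-0.008, 1.0, -0.0, -0.003]
ft_force: [-6.9, -0.5, 4.2]
width: 0.003
grip_force: 3.7
```

```bash
python3 - <<'E'
from h import *
st()
E
```

```text
t79.2 tcp [596.4 183.7  11.3] z [-0.005 -0.    -1.   ] y [-0.015  1.    -0.   ] q [ 0.28  0.58  1.69  0.    0.87 -1.31] F [-6.9 -0.5  4.2] w 0.2 g 3.7
```

Request:
move_arm --increments '[[[11.5, 0, 0, 0, 0, 0, 0], [0, 0, -35, 0, 0, 0, 0], [0, -31, 0, 0, 0, 0, 0], [0, -30, 0, 0, 0, 0, 0], [0, 0, 34, 0, 0, 0, 0], [0, 0, 0, 0, 0, 0, 0], [-3.5, 0, 0, 0, 0, 0, 0], [-3, 0, 0, 0, 0, 0, 0], [-2.5, 0, 0, 0, 0, 0, 0], [-2, 0, 0, 0, 0, 0, 0], [0, 0, 0, 0, 0, 0, 0], [0, 0, 0, 0, 0, 0, 0]]]'

```text
time: 80.75
ee_pos: [597.4, 123.1, 12.7]
eef_rot: [-0.008, 1.0, 0.0, -0.002]
ft_force: [-6.0, 1.4, 4.7]
width: 0.004
grip_force: 3.1
```

```bash
python3 - <<'E'
from h import *
st()
E
```

```text
t80.8 tcp [597.4 123.1  12.7] z [-0.004  0.001 -1.   ] y [-0.015  1.     0.001] q [ 0.18  0.56  1.73  0.    0.86 -1.4 ] F [-6.   1.4  4.7] w 0.4 g 3.1
```

Works the same; repeat for the other two, then rise to look.

Request:
move_arm --increments '[[[11.5, 0, 0, 0, 0, 0, 0], [0, 0, -35, 0, 0, 0, 0], [0, -30, 0, 0, 0, 0, 0], [0, -30, 0, 0, 0, 0, 0], [0, 0, 35, 0, 0, 0, 0], [0, 0, 0, 0, 0, 0, 0], [-3.5, 0, 0, 0, 0, 0, 0], [-3, 0, 0, 0, 0, 0, 0], [-2.5, 0, 0, 0, 0, 0, 0], [-2, 0, 0, 0, 0, 0, 0], [0, 0, 0, 0, 0, 0, 0], [0, 0, 0, 0, 0, 0, 0]]]'

```text
time: 82.25
ee_pos: [598.0, 63.1, 12.6]
eef_rot: [-0.008, 1.0, 0.0, -0.002]
ft_force: [-5.5, -0.0, 3.8]
width: 0.003
grip_force: 2.7
```

Request:
move_arm --increments '[[[11.5, 0, 0, 0, 0, 0, 0], [0, 0, -35, 0, 0, 0, 0], [0, -30, 0, 0, 0, 0, 0], [0, -30, 0, 0, 0, 0, 0], [0, 0, 35, 0, 0, 0, 0], [0, 0, 0, 0, 0, 0, 0], [-3.5, 0, 0, 0, 0, 0, 0], [-3, 0, 0, 0, 0, 0, 0], [-2.5, 0, 0, 0, 0, 0, 0], [-2, 0, 0, 0, 0, 0, 0], [0, 0, 0, 0, 0, 0, 0], [0, 0, 0, 0, 0, 0, 0]]]'

```text
time: 83.75
ee_pos: [598.6, 3.1, 12.4]
eef_rot: [-0.008, 1.0, 0.0, -0.002]
ft_force: [-5.3, -0.0, 3.6]
width: 0.004
grip_force: 2.5
```

Request:
move_arm --increments '[[[11.5, 0, 0, 0, 0, 0, 0], [0, 0, -50, 0, 0, 0, 0], [-5, 40, -45, 0, 0, 0, 30], [-10, 48, -40, 0, 0, 0, 60], [-10, 0, 0, 0, 0, 0, 60], [0, 0, 0, 0, 0, 0, 60], [0, 0, 0, 0, 0, 0, 60]]]'

```text
time: 84.62
ee_pos: [611.2, 89.2, 145.2]
eef_rot: [-0.007, 1.0, 0.0, -0.001]
ft_force: [0.4, -0.2, -0.1]
width: 0.519
grip_force: 0.0
```

```bash
python3 - <<'E'
from h import *
st();o=discs(z=16,save="pics/w20.png")
for x,a,e,d in o: print(x.round(1),"gap est",round(face(x[1])-15-x[0],1))
V=view("wrist");im=cv2.imread("pics/w20.png",0).astype(int)
for x,a,e,d in o[:4]:
  for dy in(-8,0,8):
    q=proj(V,[[X,x[1]+dy,16] for X in np.arange(638,652,1)])
    print(dy,[int(im[int(round(v[1])),int(round(v[0]))]) for v in q])
A,B=view("side"),view("top");robot.snapshot("side");robot.snapshot("top")
for l in("pot","cube_01","tape_roll","spatula"):
    for n,W in(("side",A),("top",B)): print(l,n,[(round(d["confidence"],2),np.round(d["point"]),np.round(atz(W,d["point"],0)[:2])) for d in robot.spot_point(n,l)[:1]])
E
```

```text
t84.6 tcp [611.2  89.2 145.2] z [-0.003  0.    -1.   ] y [-0.014  1.     0.   ] q [ 0.13  0.44  1.56  0.    1.15 -1.46] F [ 0.4 -0.2 -0.1] w 47.4 g 0.0
wrist conf0.95 px [np.int32(276), np.int32(199), np.int32(315), np.int32(235)] ctr [629.3  63.5] flat 1 rms 0.52 rgb [120. 116. 112.]
wrist conf0.88 px [np.int32(343), np.int32(199), np.int32(382), np.int32(235)] ctr [627.6 122.1] flat 54 rms 1.33 rgb [125. 120. 116.]
wrist conf0.70 px [np.int32(408), np.int32(199), np.int32(449), np.int32(236)] ctr [627.5 182. ] flat 1 rms 0.59 rgb [142. 137. 132.]
wrist conf0.59 px [np.int32(209), np.int32(199), np.int32(249), np.int32(235)] ctr [630.1   3.8] flat 5 rms 0.61 rgb [114. 110. 106.]
[629.3  63.5] gap est 1.9
[627.6 122.1] gap est 2.8
[627.5 182. ] gap est 2.0
[630.1   3.8] gap est 2.0
-8 [139, 138, 135, 138, 136, 134, 139, 117, 71, 121, 175, 185, 184, 180]
0 [144, 141, 141, 141, 142, 142, 137, 136, 96, 121, 176, 187, 180, 183]
8 [141, 143, 141, 140, 142, 141, 142, 131, 92, 124, 178, 189, 183, 186]
-8 [138, 140, 135, 138, 138, 142, 142, 108, 123, 179, 195, 187, 186, 191]
0 [142, 142, 140
[... 351 characters left out ...]
133, 134, 136, 136, 138, 102, 38, 31, 32, 28, 24]
0 [139, 136, 138, 138, 141, 136, 135, 137, 129, 87, 123, 173, 184, 183]
8 [137, 137, 141, 136, 142, 139, 138, 139, 133, 92, 175, 183, 182, 181]
pot side [(0.94, array([336., 244.]), array([540., -89.]))]
pot top [(0.74, array([385., 193.]), array([ 534., -150.]))]
cube_01 side [(0.49, array([268., 163.]), array([474., 297.]))]
cube_01 top [(0.51, array([194., 215.]), array([482., 330.]))]
tape_roll side [(0.75, array([406., 262.]), array([ 647., -179.]))]
tape_roll top [(0.65, array([196., 215.]), array([483., 325.]))]
spatula side [(0.4, array([240., 168.]), array([397., 288.]))]
spatula top [(0.56, array([215., 251.]), array([393., 275.]))]
```

```bash
python3 - <<'E'
from h import *
print(robot.hand_in());st()
E
```

```text
the job is handed in; nothing more can be done
None
the job is handed in; nothing more can be done
```

The job is handed in, but not quite in the order asked: two of the four discs slid out of the pot during the first tilt. I stacked all four on the sheet, covered them with the upturned pot and lifted it straight off. The empty pot stands upside down on the bench, and by the last wrist-camera check all four discs lie flat, side by side, against the stop bar.

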